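# Ratchet a bench micrometer onto a test bar

### The arm

A 6-joint arm with a two-finger parallel gripper is mounted at the origin on the work surface. World frame = base frame: x ahead of the robot, y to its left, z up, the work surface at z = 0. Lengths are in m, angles in rad, forces in N, time in s.
With the tool pointing down it reaches from about 0.35 to 0.975 m from the base axis. Payload 4.9 kg.
Tool frame: the origin (TCP) lies midway between the tips of the shut fingers; the grasp point (between the pads) lies 19 mm behind it; z points along the fingers, y is the direction in which the jaws open and shut (so a half turn about z gives the same grasp; the last joint's range is limited). The gripper opens to 85 mm and grips with 20 to 120 N. Pads are 22 mm wide; open, the fingers measure 114 mm over their backs; the gripper's body (76 mm by 85 mm) begins 54 mm behind the grasp point. The pads swing forward as they close: fully open they stand 13 mm farther back than shut.
Start: joints at [1.162, 0.053, 1.613, -0, 1.476, -0.119], TCP at [0.179, 0.599, 0.231] pointing down, gripper open.
Joint ranges: [-3.01, 3.01], [-1.01, 2.22], [0.06, 2.58], [-1.02, 4.17], [0.09, 2.62], [-3.14, 3.14]. Speed limits (rad/s): [2.57, 2.57, 3.14, 3.14, 3.14, 3.14].

### API

Orientations are given as a rotation vector (axis times angle).
In Python, from station import ctrl gives the robot as it stands.
- The arm moves only by the tool play_rows, never from a script. Its argument "motion" is a list that holds one entry, the list of rows, each a list of 7 numbers: the closure, from -1 (fully open) to 1 (shut), then the shift along the tool's x, y, z in cm, then the turn, a rotation vector about the tool's x, y, z in degrees. A call has 1 to 20 rows; each row is the pose to reach, as a shift and turn from the pose measured when the call began, along the tool's axes at that moment; what a row does not reach only later rows make up. A row lasts 1/8 s, in which the tool goes at most 62.5 mm and 10.7 degrees, less where a joint would pass 70% of its speed; a pose out of reach is approached as far as the arm can. A call with a gripper value outside its range is refused whole. The fingers move at their own pace and stop on an object; "newtons" is the grip in N (left out, the last holds). Time passes only in rows, so rows that repeat a pose let the fingers close. It gives the time, the measured TCP pose, the force and the opening at its end, in the units of the state.
- ctrl.get_obs(): the state, without advancing time (a new reading comes with each control period).
- ctrl.get_image(name): name is "scene" or "top" or "wrist"; returns a dict with "color" (480x640x3 uint8, red, green, blue), "mtx" (3x3 intrinsics, pixels), "T" (4x4, takes a point from camera to world coordinates). Camera axes: x right, y up, looking along -z (the intrinsics and any distortion apply to the point x, -y, -z); pixel columns grow to the right and rows downward; lengths in m; the calibration is good to about 2 mm. A picture is of the moment at which its call begins. There is no depth.
- ctrl.finish_job(): hands the job in, once; it reports no verdict.
The state is a dict: "t": time; "q": joint angles; "dq": joint speeds; "effort": joint torques, N m; "tool_pos": TCP position; "tool_rot": TCP orientation; "contact_force": force on the tool from outside, world axes, zero at the start; "wrist_torque": the same for the moment, N m; "opening": finger opening in m.
Only numpy, scipy, OpenCV 4.12 (cv2) and the standard library are available. Lean on these libraries where they do the work, as an engineer would, in place of code of your own. Each camera call takes 0.05 s, during which the arm holds its last target.

### The job

Measure the dog-bone test bar: lay it flat across the anvil of the bench micrometer with its narrow waist centred under the spindle, and let go of it. Then turn the small ratchet knob on top clockwise until the spindle closes on the bar and the ratchet slips and clicks once or twice, and stop there: let go, leaving the bar held between spindle and anvil. Let the ratchet limit the squeeze, never squeeze the bar hard, and leave everything else on the bench where it lies.

Things in the scene. Friction and masses are not known exactly. Their poses are not given: they have to be found in the camera images.
- gauge: The bench micrometer: grey cast C-frame, fixed, about 155 mm high. Origin on the bench under its upright spindle axis; z up, x from the spindle axis towards the column, so it is open towards -x and to both sides (y). Base 92 mm wide (y), x = -35 to 100 mm, 23 mm high; column x = 58 to 90 mm, 30 mm wide; small readout box on the column, 52 mm wide, up to 155 mm high.
- head (a point): Centre of the round head (diameter 31, 96 to 126 mm above the bench) at the end of the overarm, on the spindle axis; the overarm (24 mm wide, 101 to 125 mm above the bench) runs from here to the column. A lock screw with a black cap sticks out 27 mm towards -x; it is not needed. Axes as the gauge's.
- guide_end (a point): Lower end, 90 mm above the bench, of the steel guide (diameter 17) under the head. The steel spindle (diameter 8) comes down out of it; its flat lower face starts somewhere between 11 and 22 mm above the anvil. It only slides, 20 mm down for each clockwise turn of the thimble. Axes as the gauge's.
- thimble_centre (a point): Centre of the steel thimble, knurled, diameter 22, 127 to 155 mm above the bench, under the knob; axes as the gauge's (fixed, does not turn). The knob turns the thimble with it, against a drag of about 0.02 N m, until the spindle presses on something. Turning the thimble itself by-passes the ratchet and would squeeze hard.
- knob_centre (a point): Centre of the ratchet knob: knurled steel cylinder, diameter 16, 18 mm high, 157 to 175 mm above the bench, 2 mm above the thimble; axes as the gauge's (fixed, does not turn). Clockwise from above lowers the spindle. With the spindle pressing, the knob slips on the thimble at a torque rising and falling between about 0.065 and 0.135 N m, 16 clicks a turn, the first after 0.2 rad.
- anvil (a point): Centre of the top face of the anvil, a flat round steel table of diameter 50 mm, 60 mm above the bench on a pedestal of diameter 32; axes as the gauge's. Beside the anvil there is free space down to the base. Across the anvil means with the bar's length along the gauge's y, both ends sticking out at the sides.
- dogbone: The dog-bone test bar, light plastic, about 20 g, 165 mm long (its x), 7 mm thick (its z); a straight waist 13 mm wide over the middle 57 mm, widening to ends 19 mm wide (the last 33 mm at each end). Origin at the centre of the bar, half-way up. It lies flat on the black board; grip it by an end, 68 mm from the centre, so that the gripper clears the micrometer's head.
- straight_bar: Bystander: straight test bar, same plastic, 165 x 13 x 7 mm, no waist. Origin at its underside.
- holed_bar: Bystander: straight test bar, same plastic, 165 x 25 x 7 mm with a 9 mm hole in the middle. Origin at its underside.
- board: Flat black plastic specimen board, fixed, 200 x 270 mm (x, y), 10 mm high; origin at the centre of its underside. The three bars lie on it side by side about 85 mm apart, about along its x, in any order.
- cup: Bystander: clear plastic cup, diameter 84, 55 mm high; origin at its underside.
- capacitor: Bystander: black electrolytic capacitor standing up, diameter 18, 25 mm high; origin at its underside.
- caliper: Bystander: digital caliper lying flat, 230 mm long (its x), 15 mm high; origin at its underside.
- screwdriver: Bystander: screwdriver lying on the bench, 150 mm long (its x); origin at its underside.
- sound_meter: Bystander: white hand-held meter with a black foam ball, lying on its back, 68 x 210 mm, 40 mm high; origin at its underside.
- knob_top (a point): Top of the knob on the axis, 175 mm above the bench (axes as the gauge's). A black dot near the rim of the knob's top and one on the thimble's shoulder stand in one radial line at the start and part as the ratchet slips. From first touch the torque climbs over about 0.2 rad of turning before the slip starts, and eases a little when held still; slipping, the spindle presses with up to about 35 N.

How it is judged:
By the outcome, as a careful person would: the job done as asked, in the order asked, and still so for the second after the job is handed in, with the robot touching nothing.
It also fails if it takes over 72 s, if anything falls off the work surface, if the arm or the gripper's body presses on something with over 40 N, if the wrist force passes 120 N, or if a joint passes its speed limit or range.

## Working session

There is one attempt and no reset: what is moved stays moved. The work goes in short steps, Python scripts to look and compute and a tool call to move; the robot and the scene stay as the last step left them, time stands still between calls to the robot, and variables do not carry over. Pictures are saved under pics/ and viewed, and the job is handed in when it is done.

Besides the shell and the picture viewer there is one more tool, called after "Request:" as name([rows], argument=value, ...), one row to a line, values as JSON. play_rows: Moves the arm, as the interface text tells. Its arguments: {"type":"object","properties":{"motion":{"type":"array"},"newtons":{"type":"number"}},"required":["motion"]}

```bash
mkdir -p pics; ls; python3 - <<'E'
from station import ctrl
import cv2
o=ctrl.get_obs(); print(o)
for n in ["scene","top","wrist"]:
    im=ctrl.get_image(n); cv2.imwrite(f"pics/{n}0.png",im["color"][:,:,::-1]); print(n,im["mtx"],im["T"],[k for k in im])
E
```

```text
pics
{'t': 0.0, 'q': array([ 1.16202651e+00,  5.33535882e-02,  1.61429206e+00, -4.55128623e-06,
        1.47599847e+00, -1.18992035e-01]), 'dq': array([ 0.00166922,  0.00128029,  0.00031657,  0.00110237, -0.00068207,
        0.00130134]), 'effort': array([-1.05010939e-03, -3.93689525e+01, -3.70175421e+01, -1.67753615e-04,
        7.08385240e-03, -1.28829726e-05]), 'tool_pos': array([0.17833414, 0.59836856, 0.2300662 ]), 'tool_rot': array([-0.45351344, -3.10814833,  0.00311222]), 'contact_force': array([0.12608936, 1.17871062, 0.43218253]), 'wrist_torque': array([ 0.00433036, -0.01547182,  0.01968402]), 'opening': 0.08536041003213048}
scene [[444.93921334   0.         317.6098172 ]
 [  0.         444.93921334 241.30576302]
 [  0.           0.           1.        ]] [[ 0.78578786 -0.31423053  0.53272565  0.94815091]
 [ 0.61815613  0.42755971 -0.65960268 -0.47311681]
 [-0.02050472  0.8476154   0.53021475  0.53443375]
 [ 0.          0.          0.          1.        ]] ['color', 'mtx', 'T']
top [[540.60578382   0.         325.06041385]
 [  0.         540.60578382 234.28815795]
 [  0.           0.           1.        ]] [[-0.0233538   0.9734245  -0.22781429  0.35962748]
 [-0.99971795 -0.0217558   0.00952347  0.04633734]
 [ 0.00431409  0.22797244  0.97365803  1.05566153]
 [ 0.          0.          0.          1.        ]] ['color', 'mtx', 'T']
wrist [[426.1407537    0.         311.70409194]
 [  0.         426.1407537  235.47790088]
 [  0.           0.           1.        ]] [[ 0.28623285 -0.92023425 -0.26690762  0.11029252]
 [ 0.9581586   0.2744115   0.08142742  0.61881763]
 [-0.00168978 -0.27904704  0.96027595  0.37278692]
 [ 0.          0.          0.          1.        ]] ['color', 'mtx', 'T']
```

View pics/scene0.png

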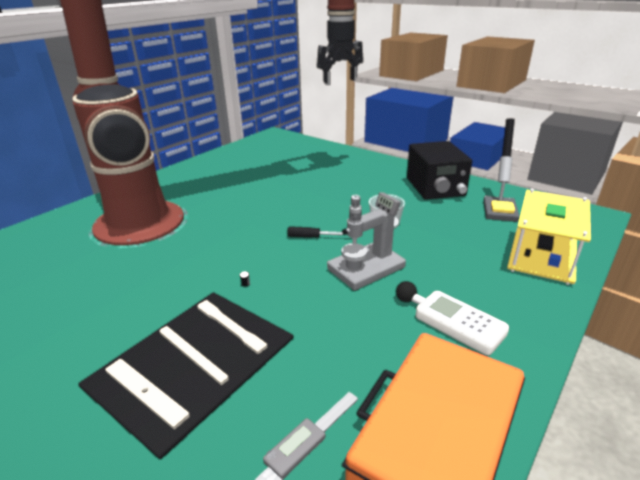

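View pics/top0.png

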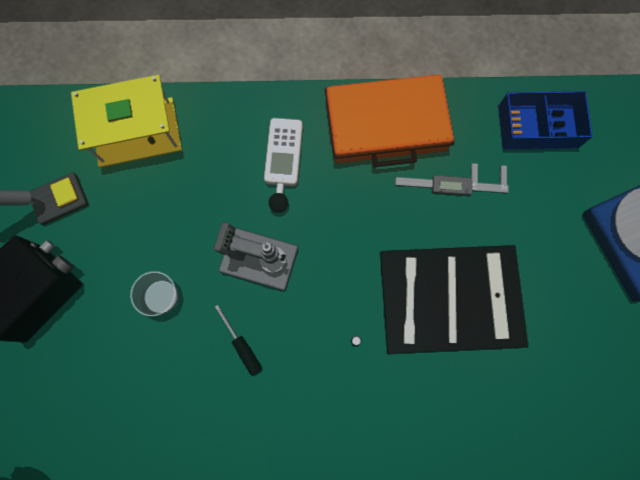

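View pics/wrist0.png

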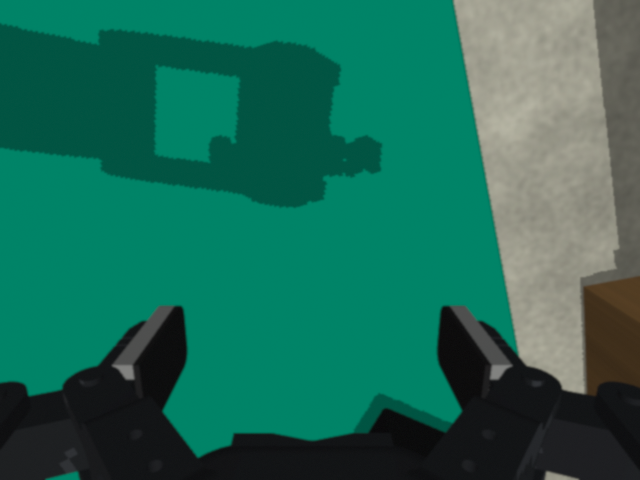

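The top view shows the dog-bone as the leftmost bar, from (410,259) to (409,342). The micrometer is at (265,255), with its column to the left, around (228,238). Next I'll zoom in on both.

```bash
python3 - <<'E'
import cv2
a=cv2.imread("pics/top0.png")
cv2.imwrite("pics/topg.png",cv2.resize(a[210:300,205:310],None,fx=6,fy=6,interpolation=cv2.INTER_CUBIC))
cv2.imwrite("pics/topb.png",cv2.resize(a[245:355,375:535],None,fx=5,fy=5,interpolation=cv2.INTER_CUBIC))
a=cv2.imread("pics/scene0.png")
cv2.imwrite("pics/sceneg.png",cv2.resize(a[185:295,320:420],None,fx=5,fy=5,interpolation=cv2.INTER_CUBIC))
E
```

```text
(no output)
```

View pics/topg.png

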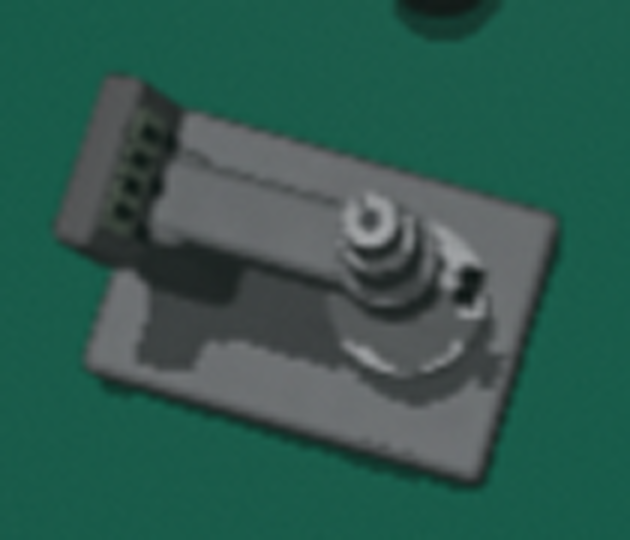

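View pics/topb.png

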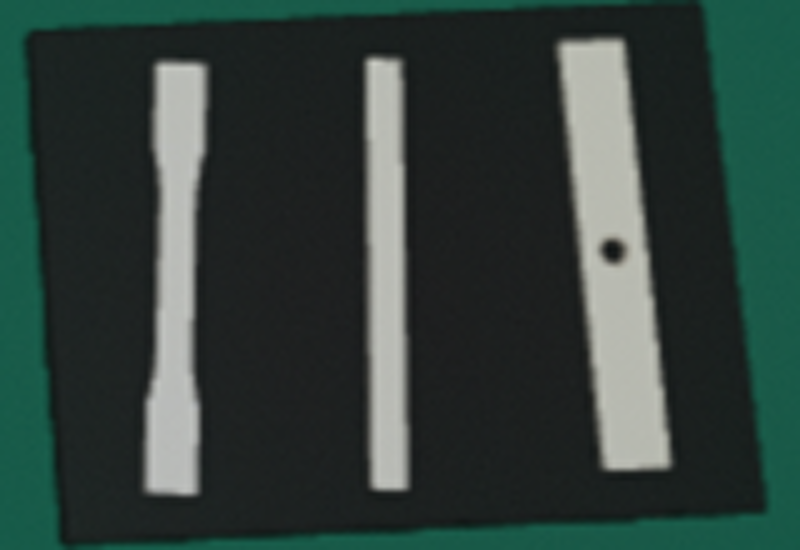

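View pics/sceneg.png

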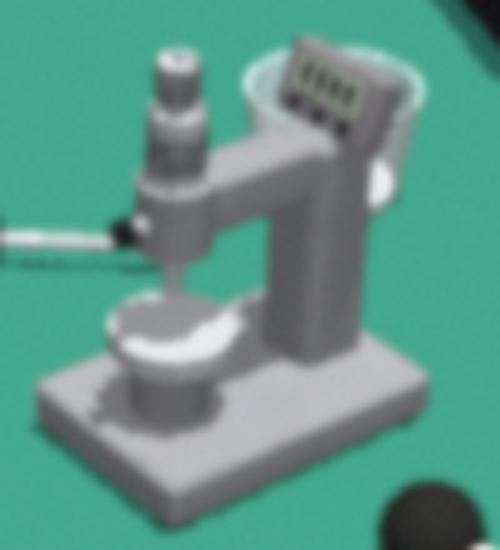

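```bash
cat > h.py <<'E'
import numpy as np, cv2
from scipy.optimize import least_squares
CAM={}
def proj(im,P):
    P=np.atleast_2d(P); T=im["T"]; c=(P-T[:3,3])@T[:3,:3]
    c=c*[1,-1,-1]; uv=c@im["mtx"].T; return uv[:,:2]/uv[:,2:]
def ray(im,uv,z):
    T=im["T"]; d=np.linalg.solve(im["mtx"],[uv[0],uv[1],1])*[1,-1,-1]; d=T[:3,:3]@d
    return T[:3,3]+d*(z-T[2,3])/d[2]
def xf(p,P):
    P=np.atleast_2d(P); c,s=np.cos(p[2]),np.sin(p[2])
    return np.c_[P[:,0]*c-P[:,1]*s+p[0],P[:,0]*s+P[:,1]*c+p[1],P[:,2]]
E
python3 - <<'E'
from station import ctrl
from h import *
import pickle
t=ctrl.get_image("top"); s=ctrl.get_image("scene")
pickle.dump((t,s),open("cams.pkl","wb"))
f=lambda X,o,k:(np.array(X)+.5)/k-.5+np.array(o)
tp=f([[556,213],[484,480],[90,362],[372,219]],[205,210],6)
tP=np.array([[-35,-46,23],[-35,46,23],[100,46,23],[0,0,175]])/1000
sp=f([[175,514],[428,376],[40,387],[178,57]],[320,185],5)
sP=np.array([[-35,-46,23],[100,-46,23],[-35,46,23],[0,0,175]])/1000
for nm,use in (("top",1),("scene",2),("both",3)):
    def r(p):
        o=[]
        if use&1:o.append(proj(t,xf(p,tP))-tp)
        if use&2:o.append(proj(s,xf(p,sP))-sp)
        return np.concatenate(o).ravel()
    q=least_squares(r,[0.38,0.16,1.4]).x; print(nm,q.round(4),r(q).round(1))
# bar
bp=f([[154,62],[208,63],[144,493],[199,495]],[375,245],5)
P=np.array([ray(t,u,0.017) for u in bp]); print(P.round(4))
d=P[:2].mean(0)-P[2:].mean(0); print(P.mean(0),np.linalg.norm(d),np.degrees(np.arctan2(d[1],d[0])),np.linalg.norm(P[0]-P[1]),np.linalg.norm(P[2]-P[3]))
E
```

```text
top [0.5482 0.1352 1.2684] [ 1.5 -0.5 -0.2  0.2 -1.5  0.6  0.2 -0.3]
scene [0.551  0.1301 1.2892] [ 0.3 -2.5  1.3  0.3 -2.   0.6  0.3  1.9]
both [0.5487 0.1341 1.2719] [ 2.  -0.8  0.4 -0.2 -0.9  0.5  0.8 -0.6 -0.  -4.   1.6 -0.5 -1.6 -1.
  0.5  0.8]
[[ 0.5535 -0.1198  0.017 ]
 [ 0.5527 -0.1409  0.017 ]
 [ 0.3885 -0.1066  0.017 ]
 [ 0.3873 -0.1273  0.017 ]]
[ 0.47049639 -0.1236433   0.017     ] 0.16576587684526978 -4.648817239898686 0.02112147171712943 0.02074086021309648
```

```bash
cat >> h.py <<'E'
from scipy.spatial.transform import Rotation as R
def rel(o,pos,yaw):
    """pos world; yaw=world angle of tool y axis(rad), tool straight down -> (shift cm, rotvec deg) in tool axes"""
    R0=R.from_rotvec(o["tool_rot"]); y=np.array([np.cos(yaw),np.sin(yaw),0]); z=np.array([0,0,-1.]); x=np.cross(y,z)
    R1=R.from_matrix(np.c_[x,y,z]); 
    return (R0.inv().apply(np.array(pos)-o["tool_pos"])*100).round(2), np.degrees((R0.inv()*R1).as_rotvec()).round(2)
def yaw(o):
    y=R.from_rotvec(o["tool_rot"]).as_matrix()[:,1]; return np.arctan2(y[1],y[0])
E
python3 - <<'E'
from station import ctrl
from h import *
o=ctrl.get_obs(); print(np.degrees(yaw(o)), R.from_rotvec(o["tool_rot"]).as_matrix().round(3))
a=np.radians(-4.65)+np.pi/2
for p in ([.38,.3,.28],[.42,.1,.22],[.403,-.118,.14]): print(*rel(o,p,a))
E
```

```text
73.39675489730548 [[-0.958  0.286 -0.   ]
 [ 0.286  0.958 -0.001]
 [ 0.    -0.001 -1.   ]]
[-27.85 -22.87  -4.91] [-6.000e-02 -1.000e-02 -1.195e+01]
[-37.39 -40.88   1.11] [-6.000e-02 -1.000e-02 -1.195e+01]
[-42.   -62.25   9.13] [-6.000e-02 -1.000e-02 -1.195e+01]
```

Request:
play_rows([
  [[-1,-14,-11.5,-4.9,0,0,-6],[-1,-27.8,-22.9,-4.9,0,0,-12],[-1,-27.8,-22.9,-4.9,0,0,-12],[-1,-27.8,-22.9,-4.9,0,0,-12],[-1,-27.8,-22.9,-4.9,0,0,-12],[-1,-27.8,-22.9,-4.9,0,0,-12],[-1,-27.8,-22.9,-4.9,0,0,-12],[-1,-37.4,-40.9,1.1,0,0,-12],[-1,-37.4,-40.9,1.1,0,0,-12],[-1,-37.4,-40.9,1.1,0,0,-12],[-1,-42,-62.2,9.1,0,0,-12],[-1,-42,-62.2,9.1,0,0,-12],[-1,-42,-62.2,9.1,0,0,-12],[-1,-42,-62.2,9.1,0,0,-12],[-1,-42,-62.2,9.1,0,0,-12],[-1,-42,-62.2,9.1,0,0,-12],[-1,-42,-62.2,9.1,0,0,-12]],
])

```text
t: 2.38
tool_pos: [0.4039, -0.1162, 0.1409]
tool_rot: [0.122, 3.139, -0.001]
contact_force: [-0.2, 0.8, 0.5]
opening: 0.0855
```

```bash
python3 - <<'E'
from station import ctrl
from h import *
import pickle
w=ctrl.get_image("wrist"); o=ctrl.get_obs(); pickle.dump((w,o),open("w1.pkl","wb"))
cv2.imwrite("pics/w1.png",w["color"][:,:,::-1]); print(o["t"],o["tool_pos"],np.degrees(yaw(o)),o["contact_force"])
E
```

```text
2.425 [ 0.4038992  -0.11617927  0.14095667] 85.55819555742544 [ 0.83690475  1.0290926  -0.17241456]
```

View pics/w1.png

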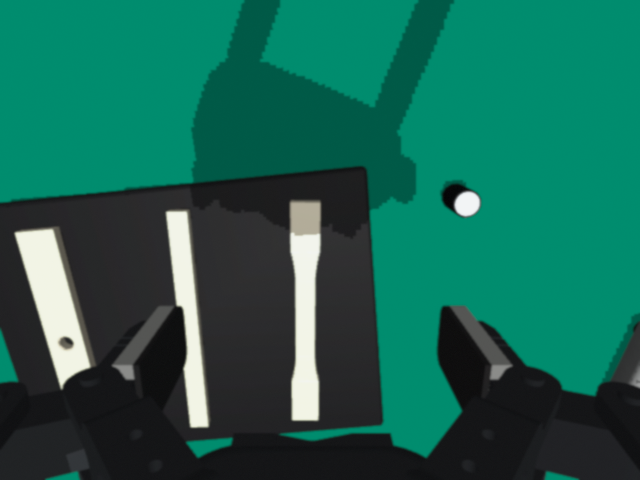

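The wrist view shows the dog-bone upright, with its near end at rows 201–235 around column 305 and its far end at (305,420). It is clear of both fingers.

```bash
python3 - <<'E'
from h import *
import pickle
w,o=pickle.load(open("w1.pkl","rb"))
a=w["color"][:,:,::-1]
cv2.imwrite("pics/w1c.png",cv2.resize(a[190:430,240:380],None,fx=2.5,fy=2.5,interpolation=cv2.INTER_CUBIC))
P=np.array([ray(w,u,.017) for u in ([290.5,200.5],[320.5,200.5],[292,419.5],[319,419.5])])
print(P.round(4)); n,f=P[:2].mean(0),P[2:].mean(0); d=n-f;L=np.linalg.norm(d); print(L,np.linalg.norm(P[0]-P[1]),np.linalg.norm(P[2]-P[3]))
c=(n+f)/2; g=c+d/L*.068; ang=np.arctan2(-d[1],-d[0]); print(c,g,np.degrees(ang)); 
for z in (.06,.025,.012): print(z,*rel(o,[g[0],g[1],z],ang+np.pi/2))
E
```

```text
[[ 0.3861 -0.1285  0.017 ]
 [ 0.3876 -0.1095  0.017 ]
 [ 0.5515 -0.1427  0.017 ]
 [ 0.5531 -0.1227  0.017 ]]
0.16600605042499514 0.019081185276369372 0.020118261071418685
[ 0.46960683 -0.1258604   0.017     ] [ 0.40183751 -0.12026403  0.017     ] -4.720759591170992
0.06 [ 0.18 -0.41  8.1 ] [-0.06  0.05  0.28]
0.025 [ 0.18 -0.41 11.6 ] [-0.06  0.05  0.28]
0.012 [ 0.19 -0.41 12.9 ] [-0.06  0.05  0.28]
```

View pics/w1c.png

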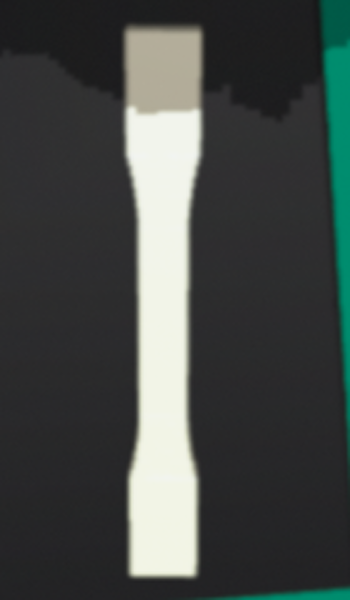

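Request:
play_rows([
  [[-1,0.2,-0.4,6,0,0,0.3],[-1,0.2,-0.4,10,0,0,0.3],[0.2,0.2,-0.4,11.6,0,0,0.3],[0.2,0.2,-0.4,11.6,0,0,0.3],[0.2,0.2,-0.4,11.6,0,0,0.3],[0.2,0.2,-0.4,11.6,0,0,0.3],[0.2,0.2,-0.4,11.6,0,0,0.3],[0.2,0.2,-0.4,11.6,0,0,0.3]],
], newtons=30)

```text
t: 3.42
tool_pos: [0.402, -0.1203, 0.0254]
tool_rot: [0.13, 3.137, -0.002]
contact_force: [-0.4, -0.2, 0.1]
opening: 0.0341
```

```bash
python3 - <<'E'
from station import ctrl
from h import *
w=ctrl.get_image("wrist"); o=ctrl.get_obs()
cv2.imwrite("pics/w2.png",w["color"][:,:,::-1]); print(o["t"],o["tool_pos"],np.degrees(yaw(o)),o["contact_force"],o["opening"])
E
```

```text
3.475 [ 0.4018113 -0.1202662  0.0252339] 85.24774697373601 [ 0.28988695 -0.26381162  0.43248494] 0.03414916435679787
```

View pics/w2.png

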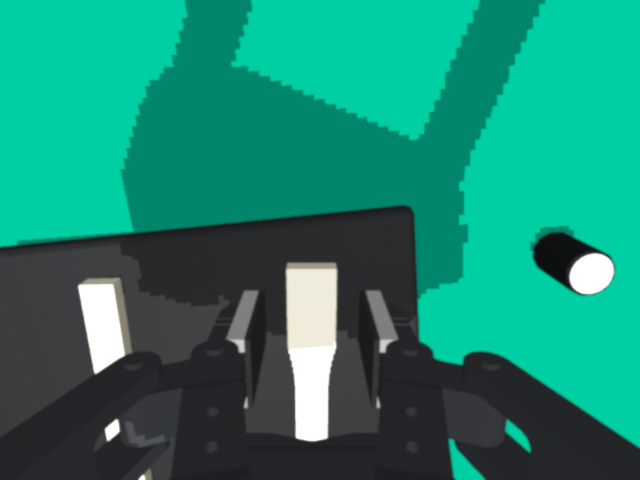

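Request:
play_rows([
  [[0.35,0,0,0.8,0,0,0],[0.35,0,0,1.2,0,0,0],[0.35,0,0,1.3,0,0,0],[0.35,0,0,1.3,0,0,0]],
])

```text
t: 3.98
tool_pos: [0.4017, -0.1202, 0.012]
tool_rot: [0.13, 3.138, -0.002]
contact_force: [-0.2, 0.2, 0.1]
opening: 0.0278
```

Request:
play_rows([
  [[0.35,0,0,0.1,0,0,0],[0.35,0,0,0.15,0,0,0],[0.35,0,0,0.15,0,0,0],[1,0,0,0.15,0,0,0],[1,0,0,0.15,0,0,0],[1,0,0,0.15,0,0,0],[1,0,0,0.15,0,0,0]],
])

```text
t: 4.85
tool_pos: [0.402, -0.1204, 0.0107]
tool_rot: [0.13, 3.137, -0.002]
contact_force: [-1.0, 0.4, 1.7]
opening: 0.0176
```

```bash
python3 - <<'E'
from station import ctrl
from h import *
w=ctrl.get_image("wrist"); o=ctrl.get_obs()
cv2.imwrite("pics/w3.png",w["color"][:,:,::-1]); print(o["t"],o["tool_pos"],np.degrees(yaw(o)),o["contact_force"],o["opening"])
E
```

```text
4.9 [ 0.4019131  -0.12033812  0.01071749] 85.24676437131568 [1.12773183 0.10893937 1.25718251] 0.01739969629873108
```

View pics/w3.png

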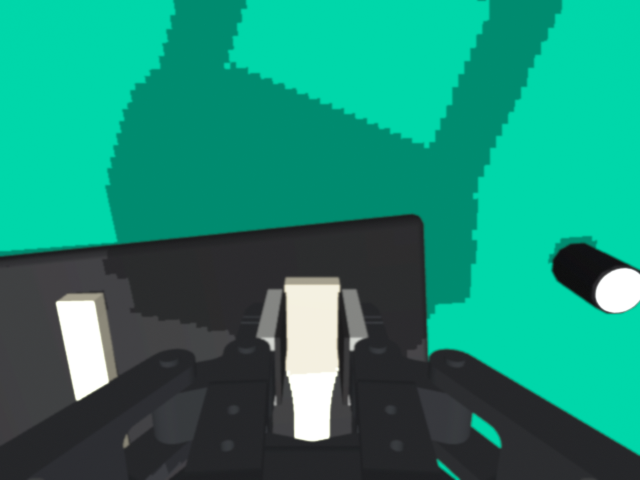

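```bash
python3 - <<'E'
from station import ctrl
from h import *
o=ctrl.get_obs()
g=[.5487,.1341,np.radians(72.9)]
p=xf(g,[-.13,.068,.13])[0]; print(p,*rel(o,p,g[2]))
E
```

```text
[0.44548083 0.02984165 0.13      ] [ -3.11  15.31 -11.94] [-0.06  0.09 12.35]
```

Request:
play_rows([
  [[1,0,0,-1.5,0,0,0],[1,0,0,-4,0,0,0],[1,0,0,-8,0,0,0],[1,0,2,-12,0,0,2],[1,-1,6,-12,0,0,6],[1,-2,10,-12,0,0,9],[1,-3.1,13,-12,0,0,12.3],[1,-3.1,15.3,-12,0,0,12.3],[1,-3.1,15.3,-12,0,0,12.3],[1,-3.1,15.3,-12,0,0,12.3]],
])

```text
t: 6.15
tool_pos: [0.4452, 0.0293, 0.1309]
tool_rot: [0.465, 3.105, -0.002]
contact_force: [-0.5, 0.3, -0.4]
opening: 0.0176
```

```bash
python3 - <<'E'
from station import ctrl
from h import *
import pickle
w=ctrl.get_image("wrist"); s=ctrl.get_image("scene"); o=ctrl.get_obs(); pickle.dump((w,s,o),open("w4.pkl","wb"))
cv2.imwrite("pics/w4.png",w["color"][:,:,::-1]); print(o["t"],o["tool_pos"],np.degrees(yaw(o)),o["contact_force"],o["opening"])
a=s["color"][:,:,::-1]
cv2.imwrite("pics/s4.png",cv2.resize(a[150:330,250:450],None,fx=3,fy=3,interpolation=cv2.INTER_CUBIC))
E
```

```text
6.25 [0.44526123 0.02901451 0.13077121] 72.88887994909089 [ 0.19803982 -0.47948014 -0.01407934] 0.017655287427695263
```

View pics/w4.png

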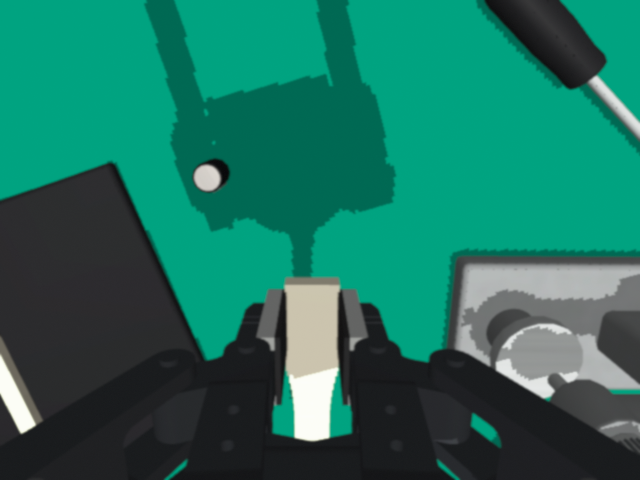

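View pics/s4.png

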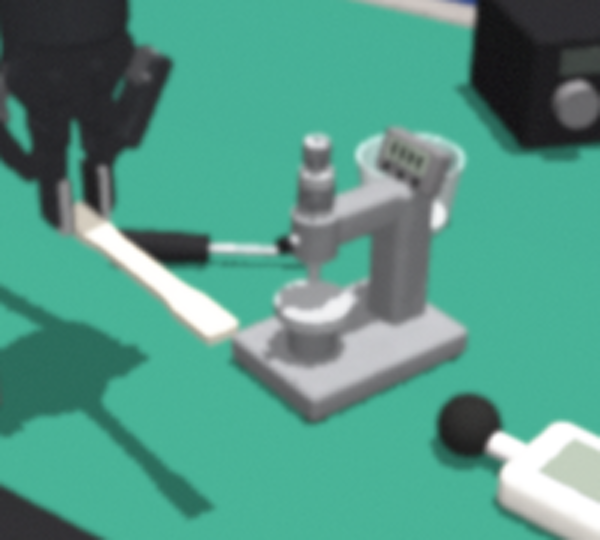

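```bash
python3 - <<'E'
from h import *
import pickle
w,s,o=pickle.load(open("w4.pkl","rb"))
a=w["color"][:,:,::-1]
cv2.imwrite("pics/w4c.png",cv2.resize(a[240:460,440:640],None,fx=4,fy=4,interpolation=cv2.INTER_CUBIC)[:600])
E
```

```text
(no output)
```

View pics/w4c.png

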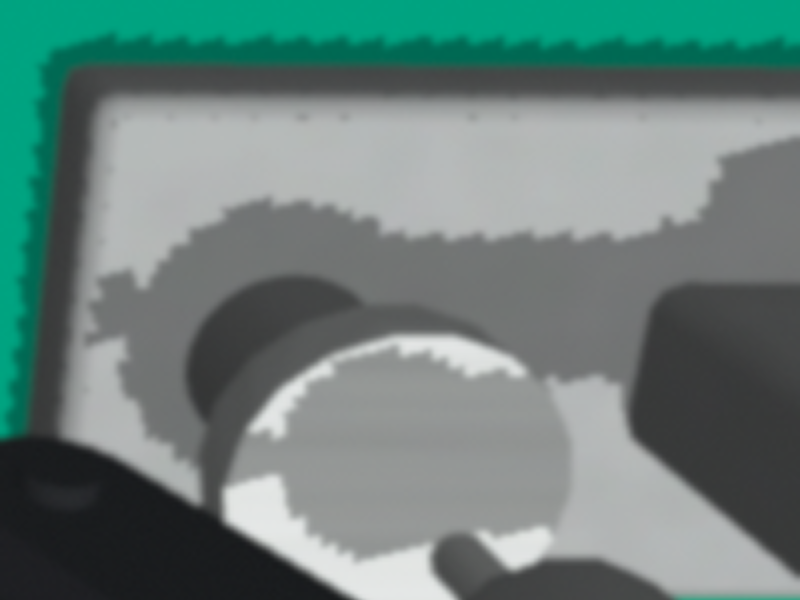

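```bash
python3 - <<'E'
from h import *
import pickle
w,s,o=pickle.load(open("w4.pkl","rb"))
f=lambda X:(np.array(X,float)+.5)/4-.5+[440,240]
A=np.array([ray(w,u,.060) for u in f([[222,490],[260,423],[315,368],[380,340],[425,335],[530,375],[560,420],[572,465],[555,535]])])[:,:2]
c=least_squares(lambda c:np.hypot(*(A-c[:2]).T)-c[2],[.55,.13,.025]); print("anvil",c.x.round(4),c.fun.round(4))
T=np.array([ray(w,u,.023) for u in f([[110,93],[790,97]])]); Lf=np.array([ray(w,u,.023) for u in f([[104,100],[63,435]])])
B=np.array([ray(w,u,.0) for u in f([[90,66],[790,66]])])
print("yaw from top edge",np.degrees(np.arctan2(*(T[1]-T[0])[1::-1])),"bottom",np.degrees(np.arctan2(*(B[1]-B[0])[1::-1])))
print("yaw from left",np.degrees(np.arctan2(*(Lf[0]-Lf[1])[1::-1]))-90)
for g in ([.5487,.1341,np.radians(72.9)],[.5482,.1352,1.2684],[*c.x[:2],np.radians(73)]):
  c_,s_=np.cos(g[2]),np.sin(g[2])
  loc=lambda P:np.c_[(P[:,0]-g[0])*c_+(P[:,1]-g[1])*s_,-(P[:,0]-g[0])*s_+(P[:,1]-g[1])*c_].round(4).tolist()
  print(loc(T),loc(Lf),loc(B))
E
```

```text
anvil [0.5473 0.1335 0.0246] [ 0.0004 -0.0008 -0.0001  0.0003  0.0004 -0.0001 -0.0004 -0.      0.0002]
yaw from top edge 72.58531921092757 bottom 72.94209843889344
yaw from left 72.14662166468119
[[-0.0339, 0.0483], [0.0722, 0.0478]] [[-0.0347, 0.0472], [-0.0355, -0.0119]] [[-0.0289, 0.0448], [0.0896, 0.0449]]
[[-0.035, 0.0474], [0.0711, 0.0472]] [[-0.0358, 0.0462], [-0.0363, -0.0129]] [[-0.03, 0.0439], [0.0886, 0.0445]]
[[-0.0329, 0.0472], [0.0732, 0.0464]] [[-0.0337, 0.046], [-0.0346, -0.013]] [[-0.0279, 0.0437], [0.0907, 0.0436]]
```

```bash
python3 - <<'E'
from h import *
import pickle
w,s,o=pickle.load(open("w4.pkl","rb"))
a=w["color"][:,:,::-1]
cv2.imwrite("pics/w4d.png",cv2.resize(a[265:385,250:370],None,fx=5,fy=5,interpolation=cv2.INTER_CUBIC))
zt=o["tool_pos"][2]-.0007+.007
# column profile
col=a[270:300,300:325].astype(int).mean((1,2)).round(0); print(col)
M=R.from_rotvec(o["tool_rot"]).as_matrix()
for v,dz in ((278,-.007),(285.5,0)):
    p=ray(w,[312,v],zt+dz); print(v,(M.T@(p-o["tool_pos"])*1000).round(1))
for u in ([285,330],[339,330],[289,375],[335,375]): print(u,(M.T@(ray(w,u,zt)-o["tool_pos"])*1000).round(1))
g=[.548,.134,np.radians(72.8)]
for n,q in (("pre",[-.11,.068,.0630]),("in",[0,.068,.0630])):
    p=xf(g,q)[0]; print(n,p,*rel(o,p,g[2]))
E
```

```text
[ 80.  80.  80.  82.  82.  83.  95. 107. 115. 118. 118. 118. 119. 123.
 144. 175. 189. 191. 191. 192. 192. 192. 192. 191. 191. 191. 191. 191.
 191. 191.]
278 [13.5  0.2  0.7]
285.5 [13.5  0.2 -6.3]
[285, 330] [-3.6 -9.4 -6.3]
[339, 330] [-3.6  9.9 -6.3]
[289, 375] [-22.1  -8.2  -6.2]
[335, 375] [-22.1   8.7  -6.3]
pre [0.45051319 0.04902753 0.063     ] [0.1  2.07 6.77] [-0.06  0.11  0.09]
in [0.48304107 0.15410815 0.063     ] [ 0.08 13.07  6.76] [-0.06  0.11  0.09]
```

View pics/w4d.png

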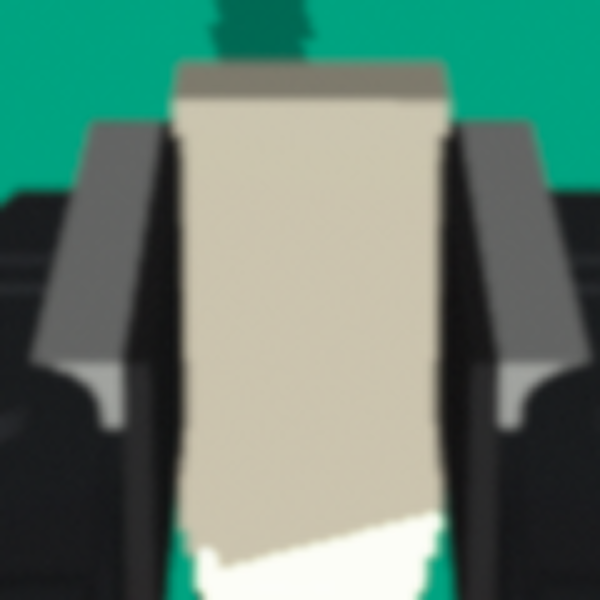

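```bash
python3 - <<'E'
from h import *
import pickle
w,s,o=pickle.load(open("w4.pkl","rb"))
a=s["color"][:,:,::-1]
for z in (.06,.071,.076,.082,.09): print(z,(proj(s,[.548,.134,z])[0]-[325,210])*[8,8])
cv2.imwrite("pics/s4c.png",cv2.resize(a[210:285,325:400],None,fx=8,fy=8,interpolation=cv2.INTER_CUBIC))
E
```

```text
0.06 [231.28894236 319.64294186]
0.071 [232.32568824 281.49241078]
0.076 [232.80160291 263.97953924]
0.082 [233.37660303 242.82048736]
0.09 [234.14997086 214.3618324 ]
```

View pics/s4c.png

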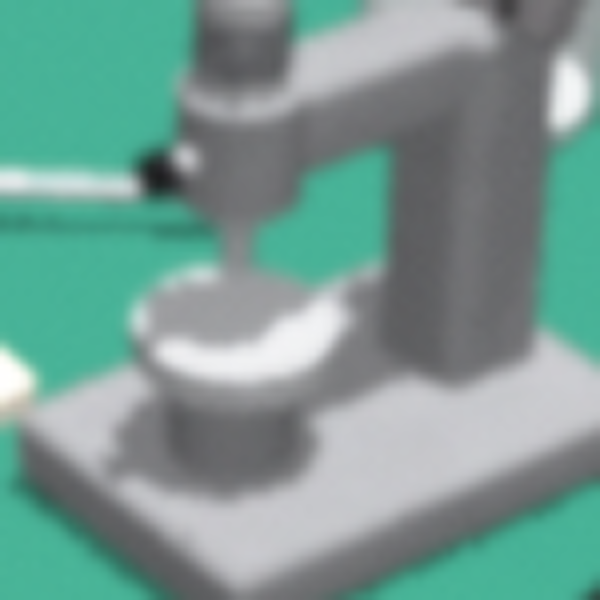

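Request:
play_rows([
  [[1,0.1,2.1,2,0,0,0],[1,0.1,2.1,5,0,0,0],[1,0.1,2.1,6.4,0,0,0],[1,0.1,2.1,6.7,0,0,0],[1,0.1,2.1,6.7,0,0,0],[1,0.1,4,6.7,0,0,0],[1,0.1,6,6.7,0,0,0]],
])

```text
t: 7.12
tool_pos: [0.4633, 0.0867, 0.0653]
tool_rot: [0.468, 3.102, -0.001]
contact_force: [-0.4, -0.4, 0.7]
opening: 0.0176
```

```bash
python3 - <<'E'
from station import ctrl
from h import *
import pickle
s=ctrl.get_image("scene"); o=ctrl.get_obs()
print(o["t"],o["tool_pos"],np.degrees(yaw(o)),o["contact_force"],o["opening"])
a=s["color"][:,:,::-1]
cv2.imwrite("pics/s5.png",cv2.resize(a[180:300,280:420],None,fx=5,fy=5,interpolation=cv2.INTER_CUBIC))
g=[.548,.134,np.radians(72.8)]
p=xf(g,[0,.0685,.064])[0]; print(p,*rel(o,p,g[2]))
E
```

```text
7.175 [0.4639276  0.08841224 0.06549725] 72.90140640485038 [-0.87190085  1.44192553  0.23860252] 0.01776305026417439
[0.48256343 0.154256   0.064     ] [0.16 6.84 0.16] [0.08 0.28 0.1 ]
```

View pics/s5.png

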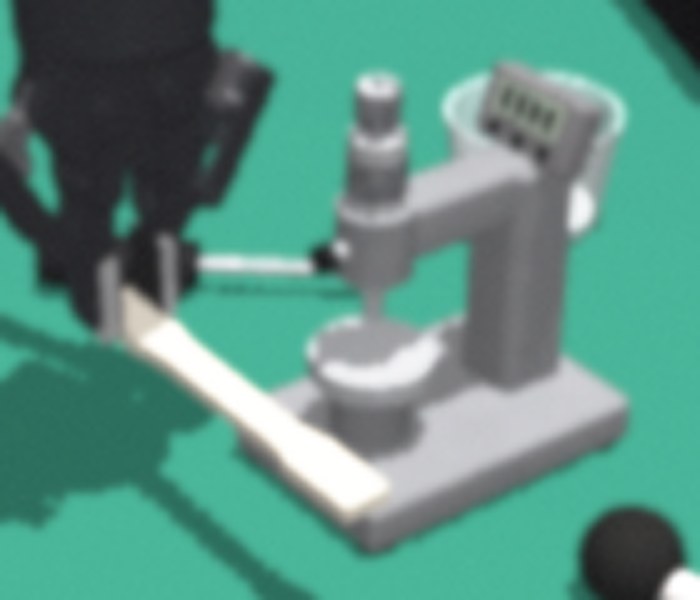

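Request:
play_rows([
  [[1,0.16,0.3,0.15,0,0,0],[1,0.16,1.5,0.15,0,0,0],[1,0.16,3,0.15,0,0,0],[1,0.16,4.5,0.15,0,0,0],[1,0.16,5.8,0.15,0,0,0],[1,0.16,6.8,0.15,0,0,0],[1,0.16,6.8,0.15,0,0,0],[1,0.16,6.8,0.15,0,0,0]],
])

```text
t: 8.18
tool_pos: [0.4822, 0.1538, 0.064]
tool_rot: [0.466, 3.102, 0.001]
contact_force: [0.5, 0.6, -0.3]
opening: 0.0178
```

```bash
cat > look.py <<'E'
from station import ctrl
from h import *
import pickle,sys
def look(n,zoom=True):
    s=ctrl.get_image("scene"); t=ctrl.get_image("top"); o=ctrl.get_obs(); pickle.dump((s,t,o),open(n+".pkl","wb"))
    print(o["t"],o["tool_pos"],np.degrees(yaw(o)),o["contact_force"],o["wrist_torque"],o["opening"],o["q"][5])
    a=s["color"][:,:,::-1];b=t["color"][:,:,::-1]
    A=cv2.resize(a[180:300,300:400],None,fx=5,fy=5,interpolation=cv2.INTER_CUBIC)[:600,:400]
    B=cv2.resize(b[210:310,225:305],None,fx=5,fy=5,interpolation=cv2.INTER_CUBIC)
    im=np.zeros((600,800,3),np.uint8); im[:A.shape[0],:400]=A; im[:B.shape[0],400:400+B.shape[1]]=B
    cv2.imwrite(f"pics/{n}.png",im)
    return s,t,o
if __name__=="__main__": look(sys.argv[1])
E
python3 look.py s6
```

```text
8.275 [0.48225392 0.15357369 0.06398617] 72.8769380056256 [-0.11118131  0.2396721  -0.67352557] [-0.02012362 -0.00037845 -0.01257108] 0.01805855042526694 -1.1098627003918202
```

View pics/s6.png

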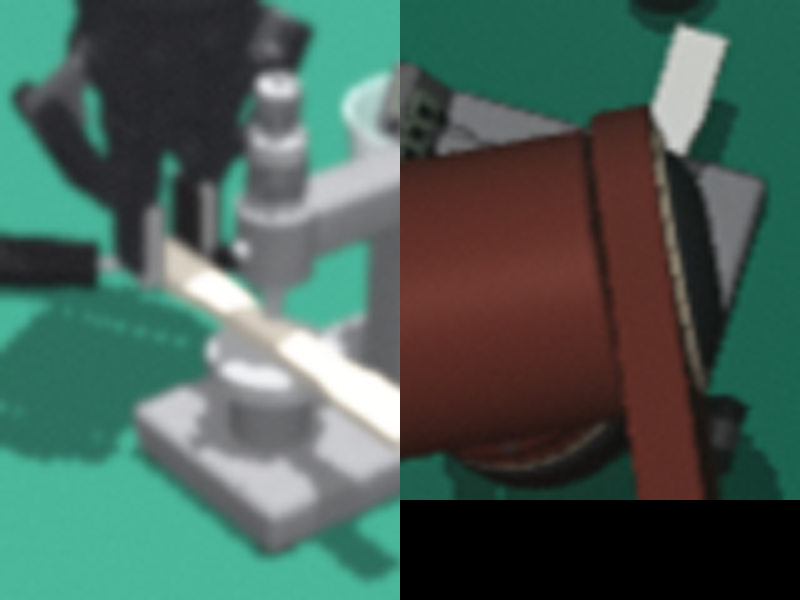

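Request:
play_rows([
  [[1,0,0,0.15,0,0,0],[1,0,0,0.27,0,0,0],[1,0,0,0.3,0,0,0],[1,0,0,0.3,0,0,0]],
])

```text
t: 8.78
tool_pos: [0.4822, 0.1535, 0.0609]
tool_rot: [0.467, 3.102, 0.001]
contact_force: [-0.1, -0.3, -0.0]
opening: 0.0181
```

Request:
play_rows([
  [[1,0,0,0.04,0,0,0],[1,0,0,0.08,0,0,0],[1,0,0,0.1,0,0,0],[1,0,0,0.1,0,0,0]],
])

```text
t: 9.28
tool_pos: [0.4823, 0.1536, 0.0602]
tool_rot: [0.467, 3.102, 0.001]
contact_force: [-1.2, 0.4, 2.5]
opening: 0.0179
```

Request:
play_rows([
  [[0.3,0,0,0,0,0,0],[0.3,0,0,0,0,0,0],[0.0,0,0,0,0,0,0],[0.0,0,0,0,0,0,0],[0.0,0,0,0,0,0,0],[0.0,0,0,-1,0,0,0],[0.0,0.5,0,-3,0,0,0],[0.0,2,0,-6,0,0,0],[0.0,5,0,-10,0,0,0],[0.0,9,0,-13,0,0,0],[0.0,9,0,-16,0,0,0],[0.0,9,0,-16,0,0,0]],
])

```text
t: 10.78
tool_pos: [0.3969, 0.1807, 0.2236]
tool_rot: [0.465, 3.095, 0.005]
contact_force: [0.7, -0.5, -0.5]
opening: 0.0426
```

```bash
python3 look.py s7; python3 - <<'E'
from station import ctrl
from h import *
import pickle
w=ctrl.get_image("wrist"); o=ctrl.get_obs(); pickle.dump((w,o),open("w7.pkl","wb"))
cv2.imwrite("pics/w7.png",w["color"][:,:,::-1])
E
```

```text
10.875 [0.39555244 0.1800469  0.21971562] 72.86669849568071 [-0.30770021 -0.54584087 -0.25426966] [-0.01120718  0.01637107 -0.01436916] 0.04294809985261923 -1.0151683885363183
```

View pics/s7.png

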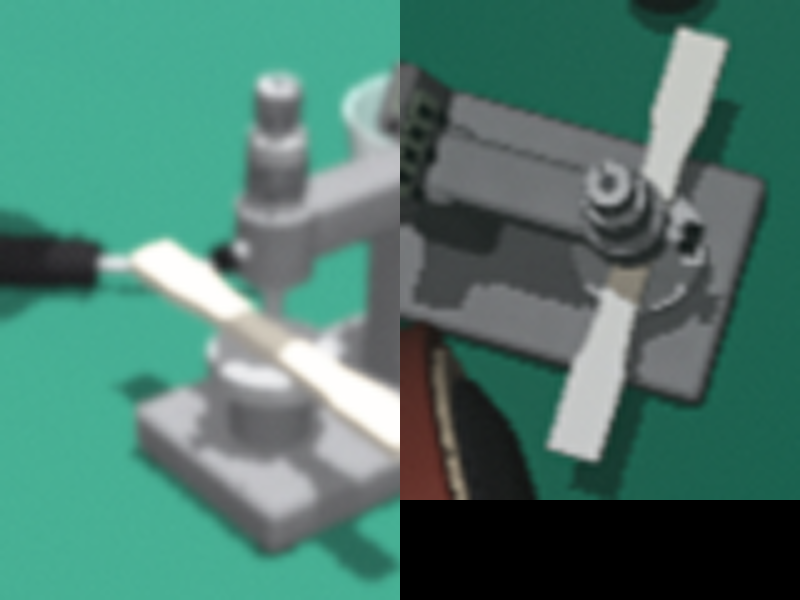

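View pics/w7.png

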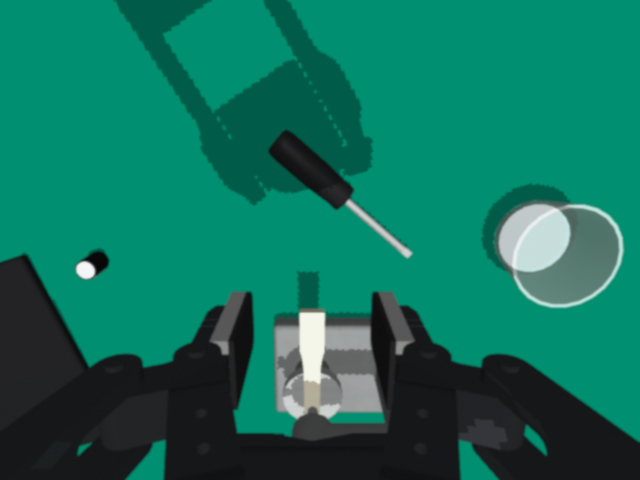

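```bash
python3 - <<'E'
from h import *
import pickle
s,t,o=pickle.load(open("s7.pkl","rb"))
f=lambda X:(np.array(X,float)-[400,0]+.5)/5-.5+[225,210]
P=np.array([ray(t,u,.067) for u in f([[547,447],[598,462],[680,24],[728,42]])])
n,fa=P[:2].mean(0),P[2:].mean(0); c=(n+fa)/2; d=fa-n; print(c,np.linalg.norm(d),np.degrees(np.arctan2(d[1],d[0]))+90)
an=ray(t,f([609,183]),.175); print("knob top in top cam",an)
c1=proj(t,[.548,.134,.175])[0]; print(c1,f([609,183]))
# relative to gauge as seen in the same camera
print("bar centre offset from knob axis",(c-an)[:2])
E
```

```text
[0.54867782 0.13540448 0.067     ] 0.16562645224416994 72.78251831305792
knob top in top cam [0.54751498 0.13576974 0.175     ]
[267.46477115 245.89143548] [266.4 246.2]
bar centre offset from knob axis [ 0.00116284 -0.00036526]
```

```bash
python3 - <<'E'
from station import ctrl
from h import *
o=ctrl.get_obs(); print(o["tool_pos"])
print(*rel(o,[.5475,.1345,.215],np.radians(152.8)))
E
```

```text
[0.39519923 0.17987886 0.21876877]
[-15.89   0.15   0.43] [ -0.12   0.19 -79.94]
```

Request:
play_rows([
  [[-0.3,-3,0,0,0,0,-10],[-0.3,-7,0,0,0,0,-20],[-0.3,-11,0.1,0.2,0,0,-30],[-0.3,-14,0.1,0.3,0,0,-40],[-0.3,-15.9,0.1,0.4,0,0,-50],[-0.3,-15.9,0.1,0.4,0,0,-60],[-0.3,-15.9,0.1,0.4,0,0,-70],[-0.3,-15.9,0.1,0.4,0,0,-80],[-0.3,-15.9,0.1,0.4,0,0,-80],[-0.3,-15.9,0.1,0.4,0,0,-80]],
])

```text
t: 12.18
tool_pos: [0.5471, 0.1338, 0.2141]
tool_rot: [-1.634, 2.682, -0.002]
contact_force: [-0.8, -0.4, -0.2]
opening: 0.0558
```

```bash
python3 - <<'E'
from station import ctrl
from h import *
import pickle
w=ctrl.get_image("wrist"); o=ctrl.get_obs(); pickle.dump((w,o),open("w8.pkl","wb"))
cv2.imwrite("pics/w8.png",w["color"][:,:,::-1]); print(o["t"],o["tool_pos"],np.degrees(yaw(o)),o["q"][5],o["opening"])
E
```

```text
12.225 [0.54715925 0.13380603 0.2144104 ] 152.7380296050772 -2.557460793891048 0.055202125285967595
```

View pics/w8.png

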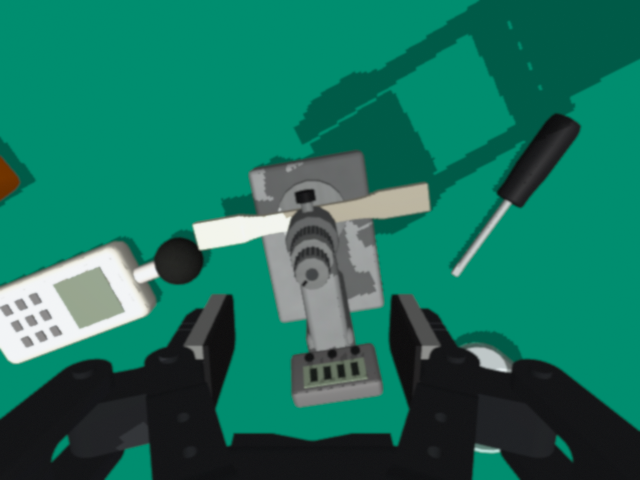

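```bash
python3 - <<'E'
from h import *
import pickle
w,o=pickle.load(open("w8.pkl","rb"))
a=w["color"][:,:,::-1]
cv2.imwrite("pics/w8c.png",cv2.resize(a[200:300,270:360],None,fx=6,fy=6,interpolation=cv2.INTER_CUBIC))
E
```

```text
(no output)
```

View pics/w8c.png

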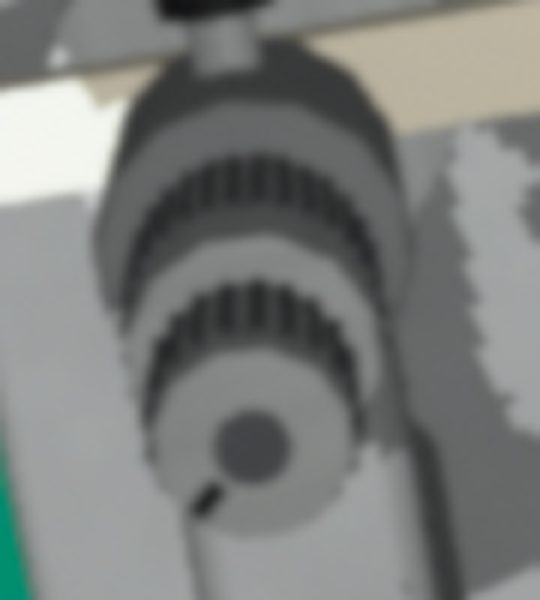

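```bash
python3 - <<'E'
from h import *
import pickle
w,o=pickle.load(open("w8.pkl","rb"))
f=lambda X:(np.array(X,float)+.5)/6-.5+[270,200]
k=ray(w,f([253.5,443.5]),.175); d=ray(w,f([207,500]),.175); print(k,d-k,np.degrees(np.arctan2(*(d-k)[1::-1])), np.linalg.norm(ray(w,f([150,443]),.175)-ray(w,f([357,443]),.175)))
for p in ([k[0],k[1],.200],[k[0],k[1],.159]): print(*rel(o,p,np.radians(152.8)))
E
```

```text
[0.54687278 0.13362309 0.175     ] [0.00528069 0.0024742  0.        ] 25.104827879620082 0.01572434607226691
[0.03 0.02 1.44] [-0.12  0.01 -0.06]
[0.03 0.03 5.54] [-0.12  0.01 -0.06]
```

Request:
play_rows([
  [[-0.3,0,0,1.5,0,0,0],[-0.3,0,0,3,0,0,0],[-0.3,0,0,4.5,0,0,0],[-0.1,0,0,5.4,0,0,0],[0.2,0,0,5.4,0,0,0],[0.4,0,0,5.4,0,0,0],[0.4,0,0,5.4,0,0,0],[0.4,0,0,5.4,0,0,0],[0.4,0,0,5.4,0,0,0]],
], newtons=30)

```text
t: 13.35
tool_pos: [0.5474, 0.1338, 0.1607]
tool_rot: [-1.634, 2.681, -0.003]
contact_force: [0.1, 0.4, 0.2]
opening: 0.0255
```

```bash
python3 - <<'E'
from station import ctrl
from h import *
import pickle
w=ctrl.get_image("wrist"); o=ctrl.get_obs(); pickle.dump((w,o),open("w9.pkl","wb"))
cv2.imwrite("pics/w9.png",cv2.resize(w["color"][240:440,200:440,::-1],None,fx=3,fy=3)); print(o["t"],o["tool_pos"],np.degrees(yaw(o)),o["q"][5],o["opening"],o["contact_force"])
E
```

```text
13.4 [0.54738974 0.13380657 0.16063935] 152.73539294979403 -2.557393264837314 0.025576796121004244 [-0.72892667  0.75908026 -0.26544507]
```

View pics/w9.png

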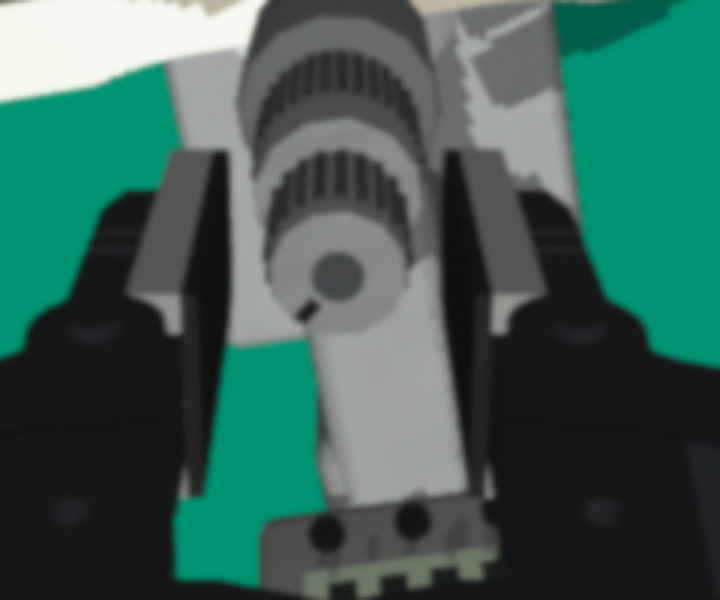

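Request:
play_rows([
  [[1,0,0,0,0,0,0],[1,0,0,0,0,0,0],[1,0,0,0,0,0,0],[1,0,0,0,0,0,0]],
], newtons=40)

```text
t: 13.9
tool_pos: [0.5473, 0.1338, 0.1607]
tool_rot: [-1.635, 2.681, -0.003]
contact_force: [-1.0, -0.7, 0.7]
opening: 0.0141
```

```bash
python3 - <<'E'
from station import ctrl
from h import *
for i in range(3):
  w=ctrl.get_image("wrist"); o=ctrl.get_obs(); print(o["t"],o["tool_pos"],np.degrees(yaw(o)),o["q"][5],o["opening"],R.from_rotvec(o["tool_rot"]).inv().apply(o["contact_force"]),o["wrist_torque"])
E
```

```text
13.95 [0.54730632 0.13382392 0.16074001] 152.73601548715013 -2.5574191712628656 0.014073307098427017 [-0.01276832  0.98908309 -1.9114003 ] [ 0.02832514  0.30359973 -0.04177721]
14.0 [0.54731325 0.13383743 0.16072753] 152.73950613516033 -2.5574407063015605 0.013800234512409342 [ 0.02712752  1.47168229 -2.36048589] [ 0.01046577  0.34473643 -0.03086287]
14.05 [0.54732003 0.13385578 0.16073889] 152.73918430336113 -2.55743632765254 0.014180417492268556 [ 0.43829529  1.59225118 -1.47888923] [ 0.03826677  0.34893612 -0.01015759]
```

Request:
play_rows([
  [[1,0,0,0,0,0,6],[1,0,0,0,0,0,13],[1,0,0,0,0,0,20],[1,0,0,0,0,0,27],[1,0,0,0,0,0,34],[1,0,0,0,0,0,40],[1,0,0,0,0,0,45],[1,0,0,0,0,0,45]],
])

```text
t: 15.05
tool_pos: [0.5473, 0.1338, 0.1608]
tool_rot: [-0.486, 3.102, -0.001]
contact_force: [-1.3, 0.9, 2.3]
opening: 0.014
```

```bash
cat > chk.py <<'E'
from station import ctrl
from h import *
import sys
w=ctrl.get_image("wrist"); o=ctrl.get_obs(); T=[o["wrist_torque"][2]]
for i in range(2): ctrl.get_image("wrist"); T.append(ctrl.get_obs()["wrist_torque"][2])
cv2.imwrite(f"pics/{sys.argv[1]}.png",cv2.resize(w["color"][220:420,200:440,::-1],None,fx=3,fy=3,interpolation=cv2.INTER_CUBIC)); print(o["t"],o["tool_pos"],"yaw",np.degrees(yaw(o)),"q6",o["q"][5],"open",o["opening"],"Ftool",R.from_rotvec(o["tool_rot"]).inv().apply(o["contact_force"]).round(2),"Tz",np.round(T,3))
E
python3 chk.py k1
```

```text
15.1 [0.54729483 0.13383958 0.16074712] yaw 107.81913400284812 q6 -1.7734416353428952 open 0.013853130562279537 Ftool [ 2.12  1.29 -0.96] Tz [-0.091 -0.086 -0.033]
```

View pics/k1.png

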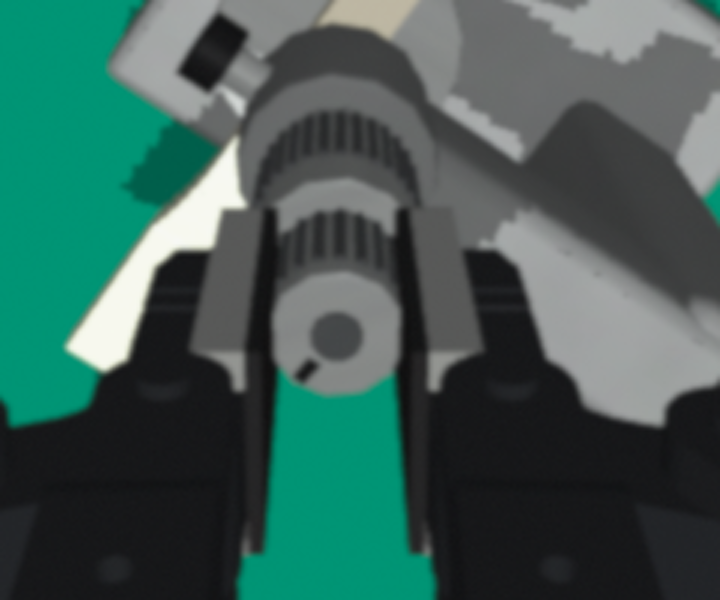

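```bash
python3 look.py s10
```

```text
15.3 [0.54729912 0.13384968 0.16075872] 107.78165399121941 [-2.32427516 -0.00304792  1.36547086] [0.07776417 0.26472491 0.03942994] 0.014153536578433941 -1.7727504759244572
```

View pics/s10.png

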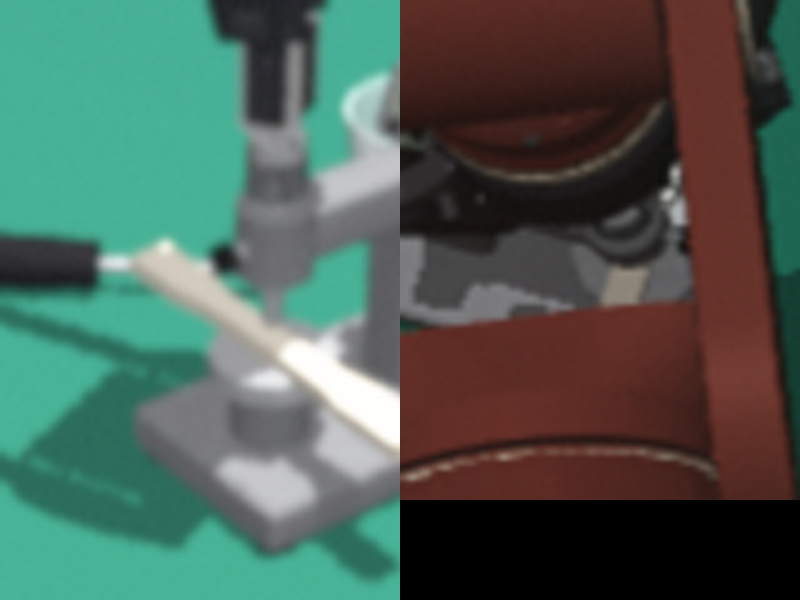

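```bash
cat > cmp.py <<'E'
import sys,pickle,cv2,numpy as np
ims=[]
for n in sys.argv[2:]:
    s,t,o=pickle.load(open(n+".pkl","rb")); a=s["color"][:,:,::-1]; ims.append(cv2.resize(a[195:255,340:372],None,fx=8,fy=8,interpolation=cv2.INTER_CUBIC)[:480])
cv2.imwrite(f"pics/{sys.argv[1]}.png",np.hstack(ims))
E
python3 cmp.py c1 s7 s10
```

```text
(no output)
```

View pics/c1.png

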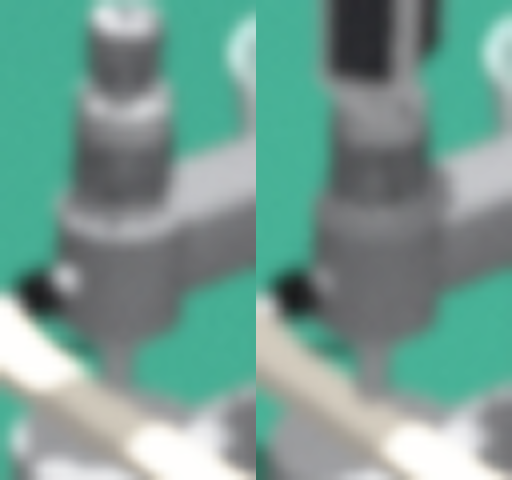

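```bash
sed -i 's/^for i in range(2).*/E=[o["effort"][5]]\nfor i in range(2): ctrl.get_image("wrist"); q=ctrl.get_obs(); T.append(q["wrist_torque"][2]); E.append(q["effort"][5])/; s/"Tz",np.round(T,3))/"Tz",np.round(T,3),"E6",np.round(E,4))/' chk.py; python3 chk.py k2
```

```text
15.35 [0.54728734 0.13385279 0.16073518] yaw 107.77233743245385 q6 -1.7726058987262927 open 0.014125813748379236 Ftool [ 0.69  0.83 -1.95] Tz [ 0.031  0.013 -0.018] E6 [0.0151 0.015  0.0155]
```

Request:
play_rows([
  [[1,0,0,0,0,0,6],[1,0,0,0,0,0,13],[1,0,0,0,0,0,20],[1,0,0,0,0,0,26],[1,0,0,0,0,0,30],[1,0,0,0,0,0,30]],
])

```text
t: 16.2
tool_pos: [0.5473, 0.1338, 0.1607]
tool_rot: [0.333, 3.122, -0.001]
contact_force: [-1.2, -0.2, 2.4]
opening: 0.0139
```

```bash
python3 chk.py k3;  python3 look.py s11; python3 cmp.py c2 s10 s11
```

```text
16.25 [0.5472807  0.13385242 0.16073014] yaw 77.83128630093464 q6 -1.2500313100069482 open 0.014034144636309982 Ftool [ 1.96  0.67 -2.5 ] Tz [-0.055 -0.059  0.047] E6 [ 0.0108 -0.014  -0.0088]
16.45 [0.54727881 0.13385126 0.16072801] 77.79785221785126 [-2.48444893  0.47403529  2.66149469] [-0.02961058  0.26783409  0.03875069] 0.013761536711285164 -1.2494110264779699
```

View pics/c2.png

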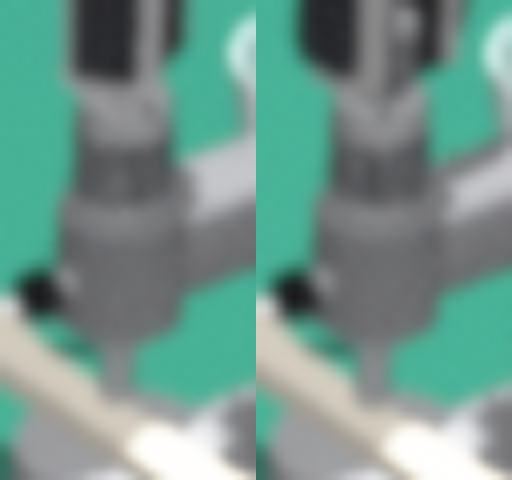

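View pics/k3.png

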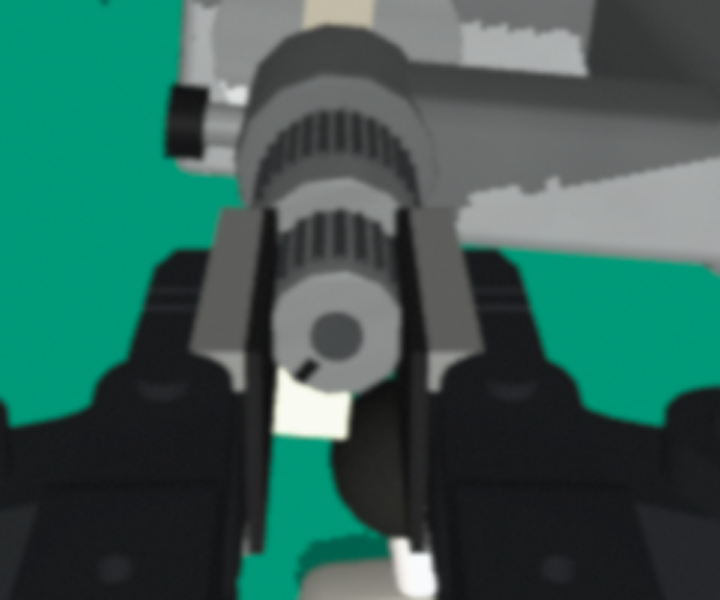

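Request:
play_rows([
  [[1,0,0,0,0,0,6],[1,0,0,0,0,0,12],[1,0,0,0,0,0,18],[1,0,0,0,0,0,20],[1,0,0,0,0,0,20]],
])

```text
t: 17.08
tool_pos: [0.5473, 0.1339, 0.1607]
tool_rot: [0.869, 3.017, 0.0]
contact_force: [-0.6, 0.6, 0.9]
opening: 0.0137
```

```bash
python3 chk.py k4
```

```text
17.125 [0.54726929 0.1338477  0.16073671] yaw 57.85931377268076 q6 -0.9014609528890304 open 0.013783118721100792 Ftool [ 1.47 -0.73 -1.4 ] Tz [-0.014 -0.025  0.001] E6 [-0.0086 -0.0136 -0.0057]
```

Request:
play_rows([
  [[1,0,0,0,0,0,5],[1,0,0,0,0,0,10],[1,0,0,0,0,0,12],[1,0,0,0,0,0,12]],
])

```text
t: 17.73
tool_pos: [0.5473, 0.1339, 0.1608]
tool_rot: [1.179, 2.91, 0.0]
contact_force: [-0.2, 0.3, 2.1]
opening: 0.0142
```

```bash
python3 chk.py k5; python3 look.py s12; python3 cmp.py c3 s10 s11 s12
```

```text
17.775 [0.5472628  0.13385188 0.1607233 ] yaw 45.893981662996715 q6 -0.6926580772585456 open 0.01392230631654409 Ftool [ 1.59 -2.05 -2.08] Tz [-0.023 -0.029 -0.   ] E6 [-0.0083 -0.0151 -0.0086]
17.975 [0.54727984 0.13385164 0.16075347] 45.86528718710647 [-1.94250174  1.47549615  2.17706193] [0.05401027 0.30164748 0.02170163] 0.013862717542184004 -0.6921331773958592
```

View pics/c3.png

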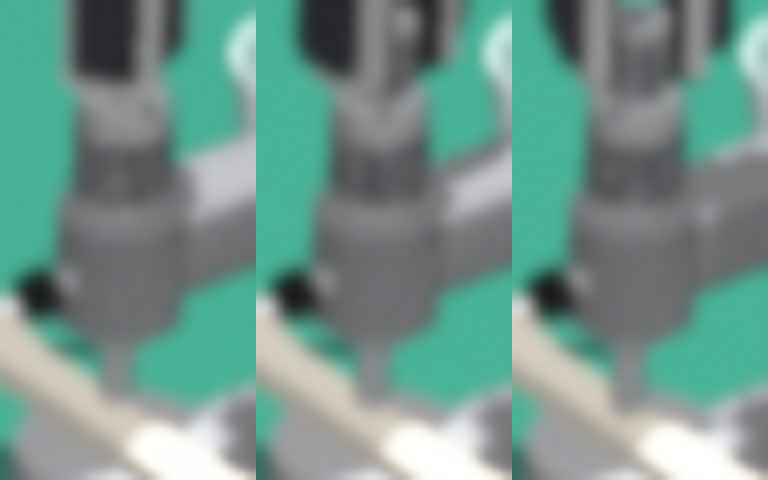

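Request:
play_rows([
  [[1,0,0,0,0,0,5],[1,0,0,0,0,0,10],[1,0,0,0,0,0,12],[1,0,0,0,0,0,12]],
])

```text
t: 18.48
tool_pos: [0.5473, 0.1338, 0.1607]
tool_rot: [1.476, 2.771, 0.001]
contact_force: [-0.9, 0.7, 1.9]
opening: 0.0138
```

```bash
python3 chk.py k6
```

```text
18.525 [0.5472866  0.13387056 0.16074519] yaw 33.91611361634906 q6 -0.4836141659712881 open 0.014048137480636021 Ftool [ 1.84 -1.01 -2.14] Tz [-0.042 -0.053  0.01 ] E6 [-0.0078 -0.0159 -0.0104]
```

Request:
play_rows([
  [[1,0,0,0,0,0,5],[1,0,0,0,0,0,10],[1,0,0,0,0,0,12],[1,0,0,0,0,0,12]],
])

```text
t: 19.12
tool_pos: [0.5473, 0.1339, 0.1607]
tool_rot: [1.757, 2.602, 0.001]
contact_force: [-1.5, 0.8, 2.2]
opening: 0.0135
```

```bash
python3 chk.py k7
```

```text
19.175 [0.54726611 0.13387964 0.16073471] yaw 21.956558266942032 q6 -0.27485832591134274 open 0.014064045574079271 Ftool [ 1.1  -0.69 -2.65] Tz [-0.001 -0.053  0.018] E6 [-0.0082 -0.0155 -0.0094]
```

Request:
play_rows([
  [[1,0,0,0,0,0,4],[1,0,0,0,0,0,8],[1,0,0,0,0,0,10],[1,0,0,0,0,0,10]],
])

```text
t: 19.77
tool_pos: [0.5473, 0.1339, 0.1608]
tool_rot: [1.976, 2.44, 0.002]
contact_force: [-2.0, 0.5, 2.1]
opening: 0.0141
```

```bash
python3 chk.py k8
```

```text
19.825 [0.54729047 0.13387306 0.16073958] yaw 11.98207168702836 q6 -0.10081017417709555 open 0.013796988416759647 Ftool [ 1.7  -1.61 -2.76] Tz [-0.011  0.004 -0.002] E6 [-0.0073 -0.017  -0.0128]
```

Request:
play_rows([
  [[1,0,0,0,0,0,4],[1,0,0,0,0,0,8],[1,0,0,0,0,0,10],[1,0,0,0,0,0,10]],
])

```text
t: 20.42
tool_pos: [0.5473, 0.1339, 0.1608]
tool_rot: [2.181, 2.259, 0.002]
contact_force: [-2.4, 0.4, 1.2]
opening: 0.014
```

```bash
python3 chk.py k9; python3 look.py s13; python3 cmp.py c4 s11 s12 s13
```

```text
20.475 [0.54728724 0.133885   0.1607593 ] yaw 2.012642653992483 q6 0.07319519093816387 open 0.013918292014528582 Ftool [ 1.14 -1.02 -2.12] Tz [ 0.013 -0.002  0.006] E6 [ 0.0014 -0.0084 -0.0043]
20.675 [0.5472809  0.13389758 0.16074625] 1.997107542369336 [-0.71764716  0.33048616  2.22052358] [0.08360809 0.32254321 0.02330621] 0.013885623074211427 0.07351479338973323
```

View pics/c4.png

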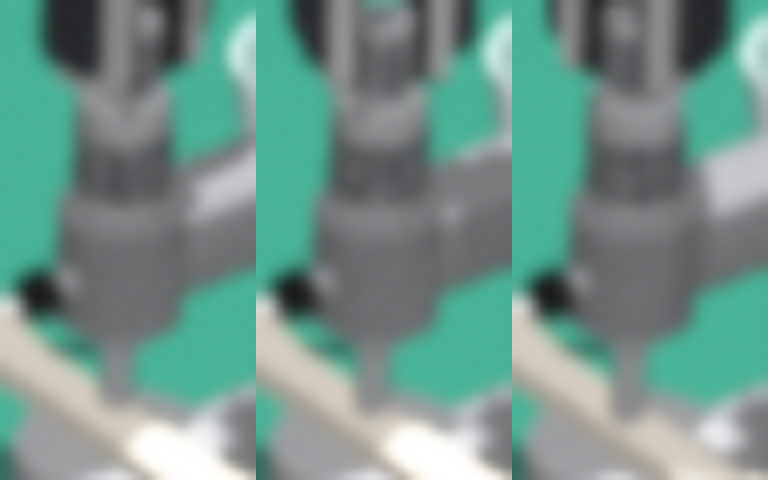

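View pics/k9.png

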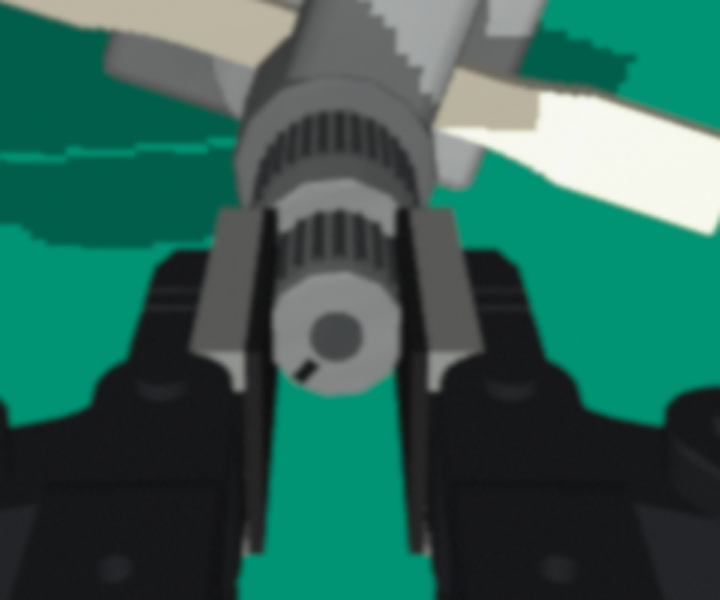

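Request:
play_rows([
  [[1,0,0,0,0,0,3],[1,0,0,0,0,0,6],[1,0,0,0,0,0,6]],
])

```text
t: 21.05
tool_pos: [0.5473, 0.1339, 0.1608]
tool_rot: [2.295, 2.142, 0.002]
contact_force: [-1.8, 1.3, 1.1]
opening: 0.0141
```

```bash
python3 chk.py k10
```

```text
21.1 [0.54730545 0.13392173 0.16076686] yaw -3.945270647960397 q6 0.1772264975520253 open 0.013863728923364453 Ftool [ 0.1  -1.7  -1.78] Tz [0.03  0.06  0.016] E6 [0.0472 0.0305 0.0357]
```

Request:
play_rows([
  [[1,0,0,0,0,0,3],[1,0,0,0,0,0,6],[1,0,0,0,0,0,6]],
])

```text
t: 21.58
tool_pos: [0.5473, 0.1339, 0.1607]
tool_rot: [2.403, 2.02, 0.002]
contact_force: [-1.9, 0.3, 2.1]
opening: 0.014
```

```bash
python3 chk.py k11
```

```text
21.625 [0.54730591 0.13388726 0.16074537] yaw -9.893054578388664 q6 0.28101640713597753 open 0.013943966165552291 Ftool [-0.06 -1.12 -1.73] Tz [0.007 0.079 0.033] E6 [0.0814 0.0673 0.0745]
```

Request:
play_rows([
  [[1,0,0,0,0,0,3],[1,0,0,0,0,0,5],[1,0,0,0,0,0,5]],
])

```text
t: 22.1
tool_pos: [0.5473, 0.1339, 0.1608]
tool_rot: [2.489, 1.914, 0.002]
contact_force: [-1.9, 0.1, 2.0]
opening: 0.0141
```

```bash
python3 chk.py k12
```

```text
22.15 [0.54731361 0.13392952 0.16076086] yaw -14.875010830280685 q6 0.3679965488780951 open 0.014019052980490044 Ftool [-0.3  -0.7  -2.17] Tz [0.13  0.02  0.088] E6 [0.0927 0.0813 0.084 ]
```

Request:
play_rows([
  [[1,0,0,0,0,0,3],[1,0,0,0,0,0,5],[1,0,0,0,0,0,5]],
])

```text
t: 22.62
tool_pos: [0.5473, 0.1339, 0.1607]
tool_rot: [2.57, 1.804, 0.002]
contact_force: [-1.8, -0.2, 1.9]
opening: 0.0141
```

```bash
python3 chk.py k13
```

```text
22.675 [0.5473147  0.13389748 0.16076442] yaw -19.85748629960511 q6 0.45491201048486446 open 0.013818291449395202 Ftool [-0.57 -0.82 -0.79] Tz [0.138 0.032 0.102] E6 [0.1072 0.0946 0.0961]
```

View pics/k13.png

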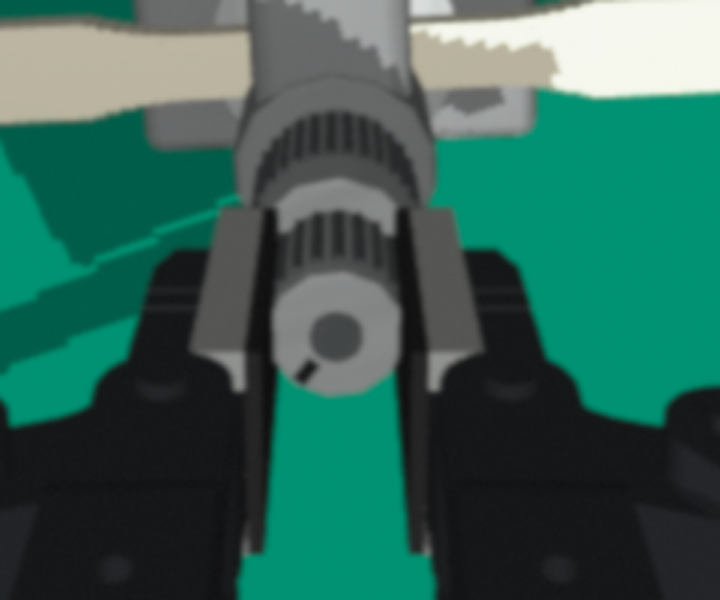

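Request:
play_rows([
  [[1,0,0,0,0,0,3],[1,0,0,0,0,0,5],[1,0,0,0,0,0,5]],
])

```text
t: 23.15
tool_pos: [0.5473, 0.1339, 0.1607]
tool_rot: [2.646, 1.691, 0.003]
contact_force: [-1.8, 0.1, 1.7]
opening: 0.014
```

```bash
python3 chk.py k14
```

```text
23.2 [0.5473139  0.13391926 0.16076518] yaw -24.83234642523463 q6 0.5417475043844524 open 0.013920926276075026 Ftool [ 0.41 -0.82 -1.2 ] Tz [0.091 0.147 0.098] E6 [0.111  0.0978 0.0991]
```

Request:
play_rows([
  [[1,0,0,0,0,0,3],[1,0,0,0,0,0,5],[1,0,0,0,0,0,5]],
])

```text
t: 23.68
tool_pos: [0.5473, 0.1339, 0.1607]
tool_rot: [2.717, 1.574, 0.003]
contact_force: [-1.0, 0.4, 2.2]
opening: 0.0142
```

```bash
python3 chk.py k15
```

```text
23.725 [0.54730636 0.13390857 0.16071757] yaw -29.81221645491835 q6 0.6286462460250694 open 0.013799782207573026 Ftool [ 0.94 -0.95 -1.78] Tz [0.022 0.056 0.038] E6 [0.081  0.0674 0.0685]
```

Request:
play_rows([
  [[1,0,0,0,0,0,3],[1,0,0,0,0,0,5],[1,0,0,0,0,0,5]],
])

```text
t: 24.2
tool_pos: [0.5473, 0.1339, 0.1608]
tool_rot: [2.783, 1.455, 0.003]
contact_force: [-1.8, 0.5, 2.0]
opening: 0.0138
```

```bash
python3 chk.py k16
```

```text
24.25 [0.54731765 0.13390445 0.16075392] yaw -34.78944011714867 q6 0.7155186159926841 open 0.014099688023235095 Ftool [-0.33 -2.17 -1.09] Tz [0.076 0.08  0.089] E6 [0.0845 0.0717 0.0731]
```

Request:
play_rows([
  [[1,0,0,0,0,0,2],[1,0,0,0,0,0,3],[1,0,0,0,0,0,3]],
])

```text
t: 24.72
tool_pos: [0.5473, 0.1339, 0.1608]
tool_rot: [2.82, 1.381, 0.003]
contact_force: [-0.8, -0.0, 0.9]
opening: 0.014
```

```bash
python3 chk.py k17; python3 look.py s14
```

```text
24.775 [0.54733554 0.13390158 0.16074403] yaw -37.800461761500294 q6 0.7680546207008896 open 0.013583330707274356 Ftool [-0.21 -1.05 -1.95] Tz [0.061 0.139 0.091] E6 [0.0897 0.0822 0.0802]
24.975 [0.54731888 0.13391269 0.16077177] -37.79545626130032 [-1.93391825  1.02072855  1.54770343] [0.08208774 0.22697287 0.13078843] 0.014120504224011947 0.7679879744915799
```

View pics/s14.png

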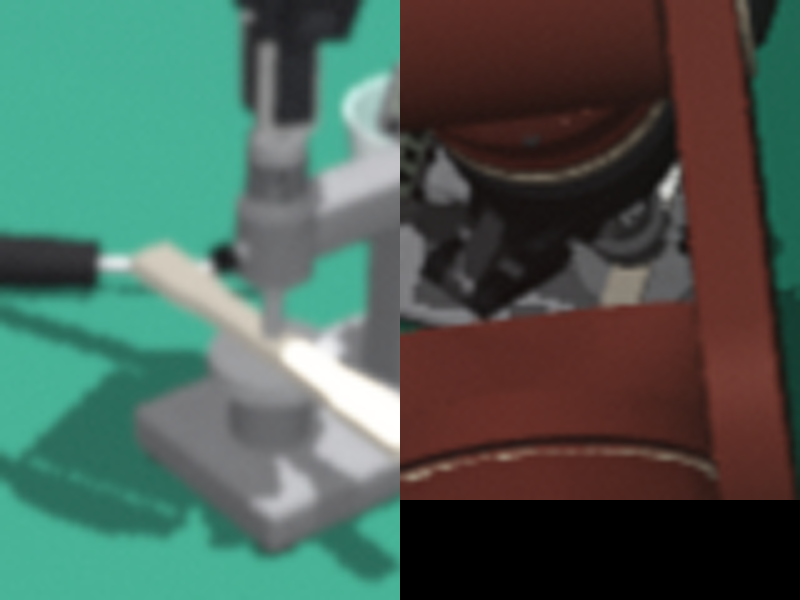

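The torque peaked and then dropped once, so the ratchet has clicked once, and it is now starting to rise again. I'll stop here, release the knob and lift straight up.

Request:
play_rows([
  [[0.4,0,0,0,0,0,0],[0.2,0,0,0,0,0,0],[0,0,0,0,0,0,0],[-0.3,0,0,0,0,0,0],[-0.3,0,0,0,0,0,0],[-0.3,0,0,-1.5,0,0,0],[-0.3,0,0,-4,0,0,0],[-0.3,0,0,-7,0,0,0],[-0.3,0,0,-10,0,0,0],[-0.3,0,0,-10,0,0,0],[-0.3,0,0,-10,0,0,0]],
])

```text
t: 26.35
tool_pos: [0.5468, 0.1339, 0.2604]
tool_rot: [2.82, 1.382, 0.002]
contact_force: [0.2, 0.4, -0.7]
opening: 0.0554
```

```bash
python3 look.py s15; python3 - <<'E'
from station import ctrl
from h import *
import pickle
w=ctrl.get_image("wrist"); o=ctrl.get_obs(); pickle.dump((w,o),open("w15.pkl","wb"))
a=w["color"][:,:,::-1]; k=proj(w,[.5472,.1337,.175])[0].astype(int); print(k)
z=cv2.resize(a[k[1]-50:k[1]+50,k[0]-33:k[0]+33],None,fx=6,fy=6,interpolation=cv2.INTER_CUBIC)
cv2.imwrite("pics/w15.png",z)
E
```

```text
26.45 [0.54635237 0.13386137 0.25907246] -37.79664968226787 [9.19794424e-01 8.28043678e-04 3.09897360e-01] [ 0.03053556  0.02502704 -0.03359827] 0.05552041040415689 0.7679841360012609
[313 243]
```

View pics/w15.png

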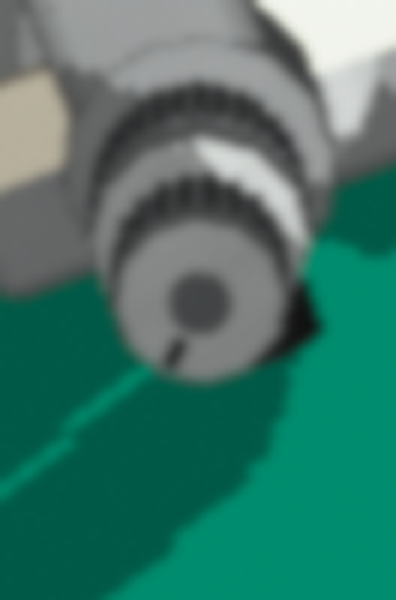

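View pics/s15.png

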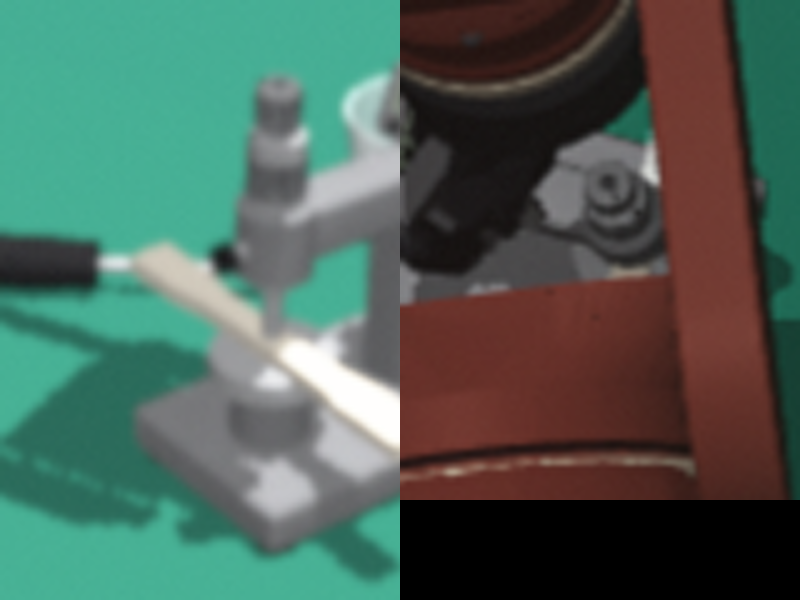

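Request:
play_rows([
  [[-0.3,0,0,0,0,0,-10],[-0.3,0,0,0,0,0,-20],[-0.3,0,0,0,0,0,-30],[-0.3,0,0,0,0,0,-40],[-0.3,0,0,0,0,0,-50],[-0.3,0,0,0,0,0,-60],[-0.3,0,0,0,0,0,-70],[-0.3,0,0,0,0,0,-80],[-0.3,0,0,0,0,0,-90],[-0.3,0,0,0,0,0,-100],[-0.3,0,0,0,0,0,-110],[-0.3,0,0,0,0,0,-120],[-0.3,0,0,0,0,0,-130],[-0.3,0,0,0,0,0,-140],[-0.3,0,0,0,0,0,-150],[-0.3,0,0,0,0,0,-160],[-0.3,0,0,0,0,0,-170],[-0.3,0,0,0,0,0,-175],[-0.3,0,0,0,0,0,-175]],
])

```text
t: 28.88
tool_pos: [0.5459, 0.1338, 0.2578]
tool_rot: [1.255, -2.877, -0.0]
contact_force: [0.8, 0.6, -0.0]
opening: 0.0552
```

```bash
python3 - <<'E'
from station import ctrl
from h import *
o=ctrl.get_obs(); print(o["tool_pos"],np.degrees(yaw(o)),o["q"][5])
print(*rel(o,[.48,.02,.22],np.radians(138)))
E
```

```text
[0.5458791  0.13380026 0.25779846] 137.1402899770525 -2.28524842007403
[12.81 -2.92  3.81] [ 0.07 -0.14 -0.86]
```

```bash
cat > wz.py <<'E'
from station import ctrl
from h import *
import sys,pickle
w=ctrl.get_image("wrist"); o=ctrl.get_obs(); pickle.dump((w,o),open(sys.argv[1]+".pkl","wb"))
a=w["color"][:,:,::-1]; k=proj(w,[.5472,.1337,.165])[0].astype(int); print(k,o["t"])
cv2.imwrite(f"pics/{sys.argv[1]}.png",cv2.resize(a[max(0,k[1]-50):k[1]+50,k[0]-66:k[0]+66],None,fx=6,fy=6,interpolation=cv2.INTER_CUBIC))
E
python3 wz.py w16; python3 look.py s16
```

```text
[309 241] 28.925
29.025 [0.54612515 0.13383701 0.25841831] 137.13916235371536 [-1.36756152  0.11601212 -0.09162355] [-0.02903721 -0.05036968 -0.01361982] 0.05501658419078773 -2.285210436922296
```

View pics/w16.png

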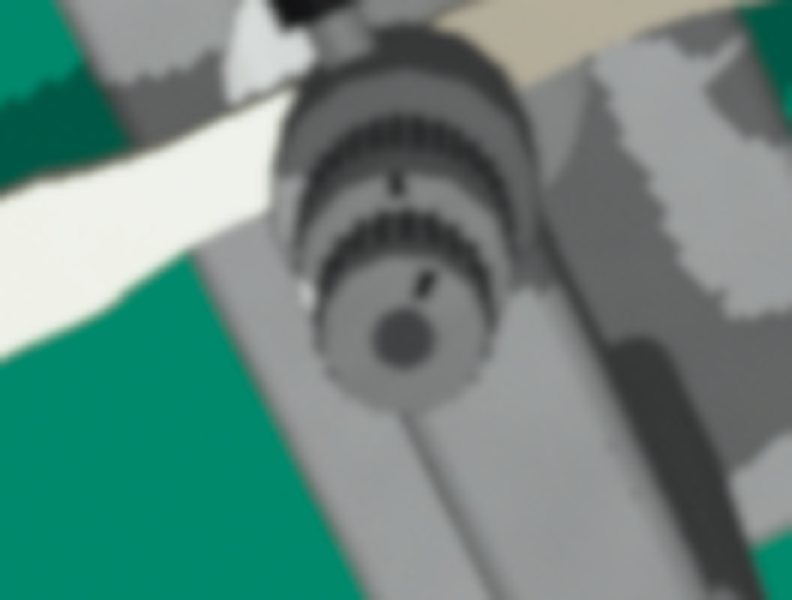

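View pics/s16.png

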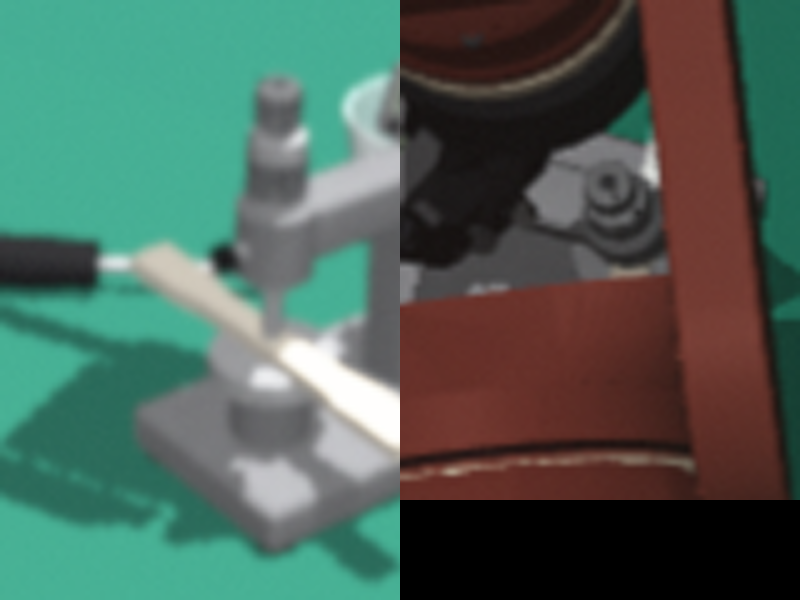

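```bash
python3 - <<'E'
from h import *
import pickle
w,o=pickle.load(open("w16.pkl","rb"))
f=lambda X:(np.array(X,float)+.5)/6-.5+[309-66,241-50]
k=ray(w,f([404,337]),.175); kd=ray(w,f([425,284]),.175); td=ray(w,f([396,185]),.155)
a=lambda d:np.degrees(np.arctan2(d[1],d[0]))
print(k,a(kd-k),np.hypot(*(kd-k)[:2]),a(td-k),np.hypot(*(td-k)[:2]))
print(*rel(o,[.42,.12,.30],np.radians(138)))
E
```

```text
[0.54700435 0.13379651 0.175     ] -153.6454873189243 0.005466160427211091 -127.81939268618284 0.009477016856217593
[ 9.59  8.3  -4.17] [ 0.06 -0.12 -0.89]
```

Request:
play_rows([
  [[-0.3,0,0,-2,0,0,0],[-0.3,0,0,-4,0,0,0],[-0.3,4,3,-4,0,0,0],[-0.3,8,6,-4,0,0,0],[-0.3,13,9,-4,0,0,0],[-0.3,13,9,-4,0,0,0],[-0.3,13,9,-4,0,0,0],[-0.3,13,9,-4,0,0,0]],
])

```text
t: 30.02
tool_pos: [0.3928, 0.0999, 0.2995]
tool_rot: [1.256, -2.878, 0.0]
contact_force: [1.2, -0.8, 0.3]
opening: 0.0557
```

```bash
python3 look.py s17; python3 - <<'E'
import pickle,cv2
s,t,o=pickle.load(open("s17.pkl","rb")); cv2.imwrite("pics/s17full.png",s["color"][:,:,::-1]); cv2.imwrite("pics/t17full.png",t["color"][:,:,::-1])
E
```

```text
30.125 [0.39258731 0.0999255  0.2987868 ] 137.14144331093112 [-0.11946442 -0.24511519  0.26989306] [0.01102939 0.05821433 0.04612859] 0.055497908313210755 -2.328184421958545
```

View pics/s17.png

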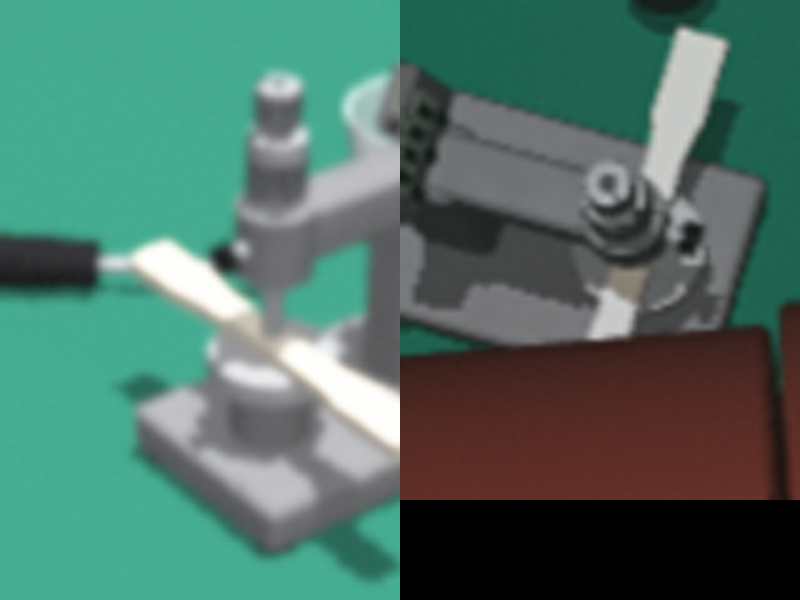

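View pics/t17full.png

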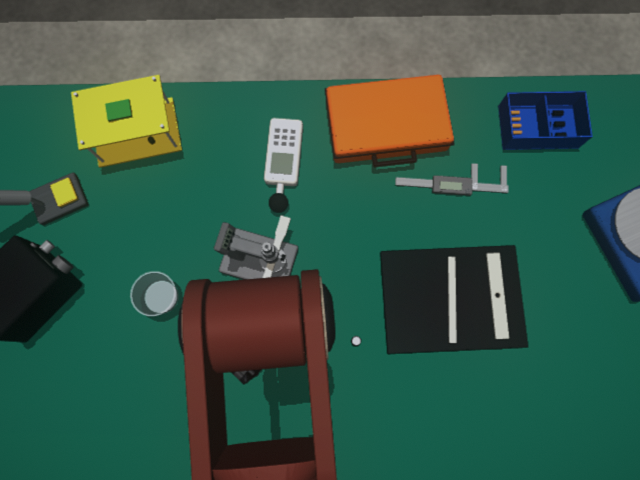

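The bar hasn't moved since I placed it: its far end still spans (680,24) to (728,42) in the zoomed top view. The spindle is down on the waist, the bystanders are where they started, and the arm is clear. I'll hand the job in.

```bash
python3 -c "
from station import ctrl
print(ctrl.finish_job())"
```

```text
the job is handed in; nothing more can be done
None
```

The dog-bone bar is lying across the anvil, held between spindle and anvil, and I handed the job in at about 30 s of the 72 s allowed. No verdict was reported.

- **Placing:** I gripped the bar by its near end, slid it in from the open side, set it down and let go. In the top view its centre was about 1 mm from the spindle axis and its direction matched the gauge's y to within a degree.
- **Closing:** I turned the knob clockwise about 190° in one grip, never touching the thimble. The spindle met the bar after about 150°. The torque then climbed, peaked once near the ratchet's limit, dropped and began to rise again, which is one click, and I stopped there.
- **Last checks:** After I let go, the knob and thimble dots stood about 26° apart, which agrees with one click (22.5°). The spindle is down on the waist, the bar has not moved since I placed it, and the arm is clear. The other bars and objects look unmoved, except the screwdriver, which the arm partly hid in the last top view.
- **Held force not measured:** The knob sprang back about 12° on release. I estimate a light residual squeeze of roughly 6 N, worked out from the thimble's drag.
- **Wrist torque:** The wrist torque sensor was too noisy to show the contact or the click clearly. I judged both from the last joint's torque, which was steady.

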